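# Close down the airbrush bench

### The job

Close down the airbrush bench. First stopper every open solvent flask with a stopper from the wooden stand, upright and fully home with its flange down on the rim, and press the lid level onto the rim of the cleaning pot; only when all of these are closed, finish laying the airbrushes flat in the grey tray, one to a compartment, with every nozzle pointing away from the robot (away from the tray's grip tab). Leave the flasks and the pot standing, do not knock over or sweep away the wash bottle and tape roll, and let go of everything at the end; spare stoppers do not matter.

Things in the scene. Friction and masses are not known exactly. Their poses are not given: they have to be found in the camera images.
- tray: Grey tray fixed on the bench, 220 (x) x 192 (y) mm, floor 4 mm thick, 4 mm walls and dividers to 16 mm above the bench. Three long compartments, each 212 mm along x and 59 mm wide, centred at tray y = -63, 0, +63 mm. Origin: centre of the underside. A grip tab 90 mm wide sticks out of the near (-x) end; +x points away from the robot.
- stand: Wooden block fixed on the bench, 136 x 136 x 40 mm, with four holes at (+-32, +-32) mm in which the four stoppers hang by their flanges. Origin: centre of the underside.
- flask1: White plastic flask with a narrower neck, 105 mm tall, 78 mm wide at the base, loose, 0.4 kg; may be absent. Neck: outside 43 mm, bore 35 mm wide and 35 mm deep, rim at 105 mm. Origin: centre of the underside, z up.
- flask2: White plastic flask with a narrower neck, 105 mm tall, 78 mm wide at the base, loose, 0.4 kg; may be absent. Neck: outside 43 mm, bore 35 mm wide and 35 mm deep, rim at 105 mm. Origin: centre of the underside, z up.
- flask3: White plastic flask with a narrower neck, 105 mm tall, 78 mm wide at the base, loose, 0.4 kg; may be absent. Neck: outside 43 mm, bore 35 mm wide and 35 mm deep, rim at 105 mm. Origin: centre of the underside, z up.
- pot: Aluminium cleaning pot, open round cylinder, 84 mm wide outside, bore 76 mm, 70 mm tall, loose, 0.5 kg. Origin: centre of the underside, z up.
- lid: Round dark steel lid of the pot, lying right way up on the bench. Origin: centre of the plate's underside, z up. Plate 94 mm wide, 6 mm thick; below it a tapered plug 69 mm wide narrowing to 60 mm at 10 mm down; above it a black knob 24 mm wide from 6 to 34 mm. Seated: plate on the pot's rim, origin 70 mm above the pot's origin.
- stopper1: Black rubber stopper, all alike, fits any flask. Origin: centre of its flange's underside, z up its axis. Below: taper 28 mm wide at the flange, 21 mm at 28 mm down. Above: flange 44 mm wide, 7 mm thick, then a grip knob 24 mm wide from 7 to 35 mm. In a flask the flange rests on the rim (origin 105 mm above the flask's). Hanging in the stand: origin at 40 mm.
- stopper2: Black rubber stopper, all alike, fits any flask. Origin: centre of its flange's underside, z up its axis. Below: taper 28 mm wide at the flange, 21 mm at 28 mm down. Above: flange 44 mm wide, 7 mm thick, then a grip knob 24 mm wide from 7 to 35 mm. In a flask the flange rests on the rim (origin 105 mm above the flask's). Hanging in the stand: origin at 40 mm.
- stopper3: Black rubber stopper, all alike, fits any flask. Origin: centre of its flange's underside, z up its axis. Below: taper 28 mm wide at the flange, 21 mm at 28 mm down. Above: flange 44 mm wide, 7 mm thick, then a grip knob 24 mm wide from 7 to 35 mm. In a flask the flange rests on the rim (origin 105 mm above the flask's). Hanging in the stand: origin at 40 mm.
- stopper4: Black rubber stopper, all alike, fits any flask. Origin: centre of its flange's underside, z up its axis. Below: taper 28 mm wide at the flange, 21 mm at 28 mm down. Above: flange 44 mm wide, 7 mm thick, then a grip knob 24 mm wide from 7 to 35 mm. In a flask the flange rests on the rim (origin 105 mm above the flask's). Hanging in the stand: origin at 40 mm.
- airbrush1: Airbrush 186 mm long, may be absent: red flat-sided handle (x -70 to +22 mm) 22 mm wide, 24 mm high; steel barrel to x +80 mm; paint cup 28 mm wide on top (x 28 to 56 mm, to 25 mm above the axis); brass nozzle; dark hose stub to x -88 mm. Origin: on its axis, 12 mm above the belly it lies on, near the balance point; x to the nozzle, z up. Grip the handle across y.
- airbrush1_front (a point): Point on that airbrush's axis under its paint cup, 42 mm ahead of its origin towards the nozzle.
- airbrush2: Airbrush 186 mm long, may be absent: red flat-sided handle (x -70 to +22 mm) 22 mm wide, 24 mm high; steel barrel to x +80 mm; paint cup 28 mm wide on top (x 28 to 56 mm, to 25 mm above the axis); brass nozzle; dark hose stub to x -88 mm. Origin: on its axis, 12 mm above the belly it lies on, near the balance point; x to the nozzle, z up. Grip the handle across y.
- airbrush2_front (a point): Point on that airbrush's axis under its paint cup, 42 mm ahead of its origin towards the nozzle.
- airbrush3: Airbrush 186 mm long, may be absent: red flat-sided handle (x -70 to +22 mm) 22 mm wide, 24 mm high; steel barrel to x +80 mm; paint cup 28 mm wide on top (x 28 to 56 mm, to 25 mm above the axis); brass nozzle; dark hose stub to x -88 mm. Origin: on its axis, 12 mm above the belly it lies on, near the balance point; x to the nozzle, z up. Grip the handle across y.
- airbrush3_front (a point): Point on that airbrush's axis under its paint cup, 42 mm ahead of its origin towards the nozzle.
- wash_bottle: White wash bottle, 56 mm wide, 150 mm tall, closed; a bystander. Origin: centre of the underside.
- tape_roll: Roll of paper tape lying flat, 90 mm wide, 22 mm high; a bystander. Origin: centre of the underside.
Things that resemble listed ones, but are neither listed nor needed, are in the scene too. Leave any red look-alike of the stopper1 alone.

How it is judged:
On the way, in this order (a step that is already met when the one before it is completed fails the run):
1. every flask present is closed with a stopper seated on its rim and the pot with its lid, level (angle between each of flask1, flask2, flask3, pot's own z axis and vertical below 0.1 rad and ((horizontal distance between stopper1 and flask1 below 0.007 m and z of stopper1 in the frame of flask1 between 0.102 and 0.109 m and angle between the z axis of stopper1 and the z axis of flask1, either way round below 0.1 rad) or (horizontal distance between stopper2 and flask1 below 0.007 m and z of stopper2 in the frame of flask1 between 0.102 and 0.109 m and angle between the z axis of stopper2 and the z axis of flask1, either way round below 0.1 rad) or (horizontal distance between stopper3 and flask1 below 0.007 m and z of stopper3 in the frame of flask1 between 0.102 and 0.109 m and angle between the z axis of stopper3 and the z axis of flask1, either way round below 0.1 rad) or (horizontal distance between stopper4 and flask1 below 0.007 m and z of stopper4 in the frame of flask1 between 0.102 and 0.109 m and angle between the z axis of stopper4 and the z axis of flask1, either way round below 0.1 rad)) and ((horizontal distance between stopper1 and flask2 below 0.007 m and z of stopper1 in the frame of flask2 between 0.102 and 0.109 m and angle between the z axis of stopper1 and the z axis of flask2, either way round below 0.1 rad) or (horizontal distance between stopper2 and flask2 below 0.007 m and z of stopper2 in the frame of flask2 between 0.102 and 0.109 m and angle between the z axis of stopper2 and the z axis of flask2, either way round below 0.1 rad) or (horizontal distance between stopper3 and flask2 below 0.007 m and z of stopper3 in the frame of flask2 between 0.102 and 0.109 m and angle between the z axis of stopper3 and the z axis of flask2, either way round below 0.1 rad) or (horizontal distance between stopper4 and flask2 below 0.007 m and z of stopper4 in the frame of flask2 between 0.102 and 0.109 m and angle between the z axis of stopper4 and the z axis of flask2, either way round below 0.1 rad)) and ((horizontal distance between stopper1 and flask3 below 0.007 m and z of stopper1 in the frame of flask3 between 0.102 and 0.109 m and angle between the z axis of stopper1 and the z axis of flask3, either way round below 0.1 rad) or (horizontal distance between stopper2 and flask3 below 0.007 m and z of stopper2 in the frame of flask3 between 0.102 and 0.109 m and angle between the z axis of stopper2 and the z axis of flask3, either way round below 0.1 rad) or (horizontal distance between stopper3 and flask3 below 0.007 m and z of stopper3 in the frame of flask3 between 0.102 and 0.109 m and angle between the z axis of stopper3 and the z axis of flask3, either way round below 0.1 rad) or (horizontal distance between stopper4 and flask3 below 0.007 m and z of stopper4 in the frame of flask3 between 0.102 and 0.109 m and angle between the z axis of stopper4 and the z axis of flask3, either way round below 0.1 rad)) and horizontal distance between lid and pot below 0.01 m and z of lid in the frame of pot between 0.067 and 0.074 m and angle between the z axis of lid and the z axis of pot, either way round below 0.06 rad and angle between lid's own z axis and vertical below 0.3 rad), for 0.3 s.
2. every airbrush present lies flat in a tray compartment of its own, nozzle away from the robot (x of airbrush1 in the frame of tray between -0.03 and 0.03 m and x of each of airbrush1_front, airbrush2_front, airbrush3_front in the frame of tray above 0.015 m and z of each of airbrush1, airbrush2, airbrush3 in the frame of tray below 0.022 m and z of each of airbrush1_front, airbrush2_front, airbrush3_front in the frame of tray below 0.024 m and angle between the x axis of each of airbrush1, airbrush2, airbrush3 and the x axis of tray, either way round below 0.26 rad and (y of airbrush1 in the frame of tray between -0.085 and -0.041 m or y of airbrush1 in the frame of tray between -0.022 and 0.022 m or y of airbrush1 in the frame of tray between 0.041 and 0.085 m) and x of airbrush2 in the frame of tray between -0.03 and 0.03 m and (y of airbrush2 in the frame of tray between -0.085 and -0.041 m or y of airbrush2 in the frame of tray between -0.022 and 0.022 m or y of airbrush2 in the frame of tray between 0.041 and 0.085 m) and x of airbrush3 in the frame of tray between -0.03 and 0.03 m and (y of airbrush3 in the frame of tray between -0.085 and -0.041 m or y of airbrush3 in the frame of tray between -0.022 and 0.022 m or y of airbrush3 in the frame of tray between 0.041 and 0.085 m) and distance between airbrush1 and airbrush2 above 0.042 m and distance between each of airbrush1, airbrush2 and airbrush3 above 0.042 m), for 0.3 s.
At the end, for the whole second after the job is handed in: Flasks upright, each stopper within 7 mm and 0.1 rad of its axis, flange 102-109 mm above its base. Each airbrush flat in its own compartment, axis under 22 mm and front under 24 mm high, within 30 mm lengthwise and 0.26 rad, nozzle to the far end. Lid on pot rim within 10 mm, 0.06 rad. All at rest (all of step 1 and all of step 2 and linear speed of each of lid, flask1, flask2, flask3, airbrush1, airbrush2, airbrush3 below 0.02 m/s); the robot touches nothing.
It fails at once if a flask, the pot, or the wash bottle is knocked over (angle between any of flask1, flask2, flask3, pot, wash_bottle's own z axis and vertical above 0.7 rad).
It fails at once if a bystander (bottle, tape) is shoved more than 80 mm (distance of any of wash_bottle, tape_roll from where it was at the start of the episode above 0.08 m).
Of flask1, flask2, flask3 only 2 to 3 are there at a start; the rules pass over those that are not, and their reading is None.
Of airbrush1, airbrush2, airbrush3 only 2 to 3 are there at a start; the rules pass over those that are not, and their reading is None.
At some moment in a run one of airbrush1, airbrush2, airbrush3 may be knocked a few centimetres aside while the robot is not near it.
Once in a run the grip may slacken for a moment while it holds something.
It also fails if it takes over 210 s, if anything falls off the work surface, if the arm or the gripper's body presses on something with over 40 N, if the wrist force passes 120 N, or if a joint passes its speed limit or range.

### The arm

A 6-joint arm with a two-finger parallel gripper is mounted at the origin on the work surface. World frame = base frame: x ahead of the robot, y to its left, z up, the work surface at z = 0. Lengths are in m, angles in rad, forces in N, time in s.
With the tool pointing down it reaches from about 0.25 to 0.725 m from the base axis. Payload 4 kg.
Tool frame: the origin (TCP) lies midway between the tips of the shut fingers; the grasp point (between the pads) lies 19 mm behind it (bot.hold_point_z is the distance from the TCP to the grasp point, in m); z points along the fingers, y is the direction in which the jaws open and shut (so a half turn about z gives the same grasp; the last joint's range is limited). The gripper opens to 85 mm and grips with 20 to 120 N. Pads are 22 mm wide; open, the fingers measure 114 mm over their backs; the gripper's body (76 mm by 85 mm) begins 54 mm behind the grasp point. The pads swing forward as they close: fully open they stand 13 mm farther back than shut.
Start: joints at [1.274, 0.241, 0.005, 1.335, 0, 1.571], TCP at [0.146, 0.478, 0.231] pointing down, gripper open.
Joint ranges: [-2.72, 2.72], [-1.05, 1.87], [-1.09, 1.28], [-1.99, 2.15], [-1.42, 1.44], [-3.14, 3.14]. Speed limits (rad/s): [2.79, 2.79, 3.14, 3.14, 3.14, 3.14].

### API

Orientations are given as a unit quaternion [x, y, z, w].
In Python, from workcell import status, viewer, order, bot gives the robot as it stands.
- The arm moves only by the tool servo_tool, never from a script. Its argument "increments" is a list of rows, each a list of 3 entries, a list of its own where there are three numbers: the closure in counts, from 0 (fully open) to 255 (shut), then the shift along the tool's x, y, z in mm, then the turn about the tool's z in degrees. A call has exactly 10 rows; each row shifts and turns the commanded pose from where the row before left it, along the tool's axes as they then stand; what a row does not reach is not made up. A row lasts 1/10 s, in which the tool goes at most 50 mm and 8.59 degrees, less where a joint would pass 70% of its speed; a pose out of reach is approached as far as the arm can. A call is refused whole if a number of a shift passes 50 or a number of a turn 8.59, either way. A call with a gripper value outside its range is refused whole. The fingers move at their own pace and stop on an object; the grip force is fixed at half the most. Time passes only in rows, so rows that do not move let the fingers close, or fill a call up. It gives the time, the measured TCP pose, the force and the opening at its end, in the units of the state.
- status.get_obs(): the state, without advancing time (a new reading comes with each control period).
- viewer.camera(name): name is "scene" or "top"; returns (picture, depth): 480x640x3 uint8, red, green, blue; 480x640 float32, m along the optical axis (not along the pixel's ray), 0 where there is no reading.
- viewer.get_calibration(name): a dict with "K" (3x3 intrinsics, pixels), "position" and "orientation" of the camera in the world. Camera axes: x right, y up, looking along -z (the intrinsics and any distortion apply to the point x, -y, -z); pixel columns grow to the right and rows downward; lengths in m; the calibration is good to about 2 mm. A picture is of the moment at which its call begins. get_calibration takes no time and is no camera call.
- order.job_done(): hands the job in, once; it reports no verdict.
The state is a dict: "clock": time; "joint_pos": joint angles; "joint_vel": joint speeds; "tau": joint torques, N m; "eef_pos": TCP position; "tool_rot": TCP orientation; "ft_force": force on the tool from outside, world axes, zero at the start; "ft_torque": the same for the moment, N m; "grip_width": finger opening in m.
Only numpy, scipy, OpenCV 4.12 (cv2) and the standard library are available. Lean on these libraries where they do the work, as an engineer would, in place of code of your own. Each camera call takes 0.05 s, during which the arm holds its last target.

## Working session

There is one attempt and no reset: what is moved stays moved. The work goes in short steps, Python scripts to look and compute and a tool call to move; the robot and the scene stay as the last step left them, time stands still between calls to the robot, and variables do not carry over. Pictures are saved under pics/ and viewed, and the job is handed in when it is done.

Besides the shell and the picture viewer there is one more tool, called after "Request:" as a command line: name --argument value ..., lists and objects as JSON in quotes. servo_tool: Moves the arm, as the interface text tells. Its arguments: {"type":"object","properties":{"increments":{"type":"array","items":{"type":"array"}}},"required":["increments"]}

```bash
ls; mkdir -p pics
python3 - <<'E'
from workcell import status, viewer, order, bot
import cv2,numpy as np
o=status.get_obs()
for k,v in o.items(): print(k,np.round(v,3))
print(bot.hold_point_z)
for n in("scene","top"):
    p,d=viewer.camera(n); cv2.imwrite(f"pics/{n}0.png",p[:,:,::-1]); np.save(f"pics/{n}0.npy",d); print(n,viewer.get_calibration(n))
E
```

```text
pics
clock 0.0
joint_pos [ 1.274  0.241  0.004  1.335 -0.     1.571]
joint_vel [ 0.001  0.002  0.002  0.001  0.    -0.   ]
tau [-0.0000e+00 -3.7232e+01  2.5241e+01  1.7000e-02 -0.0000e+00  0.0000e+00]
eef_pos [0.146 0.478 0.23 ]
tool_rot [ 0.148  0.989 -0.001 -0.   ]
ft_force [ 0.662 -0.148 -0.602]
ft_torque [-0.012 -0.023  0.046]
grip_width 0.085
0.0187
scene {'K': array([[606.21095562,   0.        , 322.45332158],
       [  0.        , 606.21095562, 248.6045437 ],
       [  0.        ,   0.        ,   1.        ]]), 'position': array([ 0.90496327, -0.70883119,  1.00999243]), 'orientation': array([0.33247987, 0.08861055, 0.23360572, 0.90941392])}
top {'K': array([[613.67564424,   0.        , 317.00608098],
       [  0.        , 613.67564424, 248.44950035],
       [  0.        ,   0.        ,   1.        ]]), 'position': array([0.3729792 , 0.02985307, 1.46388647]), 'orientation': array([-0.0253625 ,  0.04087733,  0.71493033, -0.69753882])}
```

View pics/top0.png

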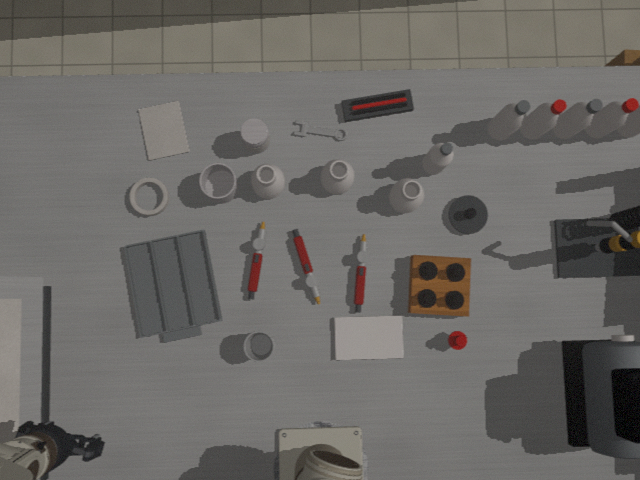

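View pics/scene0.png

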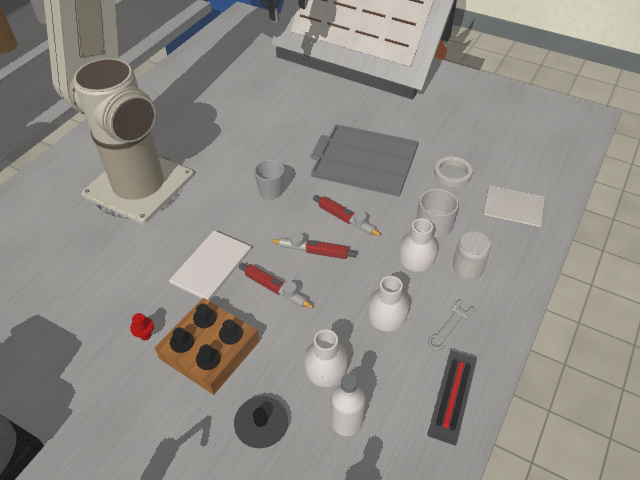

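The top view shows the following:
- three open flasks with rims at about (267,174), (340,168) and (410,187)
- the pot (218,181), the lid (467,214) and the stand (440,286) with 4 stoppers
- the tray (172,284) with its tab at the bottom
- three airbrushes at (257,262), (306,267) and (361,272); the middle one points its nozzle at the robot
- bystanders: the wash bottle (438,157) and the tape roll (148,196)

Next I'll measure positions.

```bash
cat > h.py <<'E'
from workcell import status, viewer, order, bot
import cv2,numpy as np
from scipy.spatial.transform import Rotation as R
def cal(n):
    c=viewer.get_calibration(n); return c["K"],np.array(c["position"]),R.from_quat(c["orientation"]).as_matrix()
def ray(n,uv,z):
    K,p,M=cal(n); uv=np.atleast_2d(np.asarray(uv,float))
    d=np.c_[(uv[:,0]-K[0,2])/K[0,0],-(uv[:,1]-K[1,2])/K[1,1],-np.ones(len(uv))]@M.T
    return p+d*((z-p[2])/d[:,2])[:,None]
def proj(n,P):
    K,p,M=cal(n); c=(np.atleast_2d(P)-p)@M; return np.c_[K[0,0]*c[:,0]/-c[:,2]+K[0,2],-K[1,1]*c[:,1]/-c[:,2]+K[1,2]]
def cloud(n,d):
    K,p,M=cal(n); v,u=np.mgrid[0:480,0:640]
    c=np.stack([(u-K[0,2])/K[0,0]*d,-(v-K[1,2])/K[1,1]*d,-d],-1); return c@M.T+p
def shot(tag):
    out={}
    for n in("top","scene"):
        p,d=viewer.camera(n); cv2.imwrite(f"pics/{n}_{tag}.png",p[:,:,::-1]); np.save(f"pics/{n}_{tag}.npy",d); out[n]=(p,d)
    return out
def tool():
    o=status.get_obs(); M=R.from_quat(o["tool_rot"]).as_matrix()
    return o,np.array(o["eef_pos"]),M
def circ(pts):  # algebraic least squares circle
    A=np.c_[2*pts,np.ones(len(pts))]; s=np.linalg.lstsq(A,(pts**2).sum(1),rcond=None)[0]
    return s[:2],np.sqrt(s[2]+s[:2]@s[:2])
E
python3 - <<'E'
from h import *
p=cv2.imread("pics/top0.png"); d=np.load("pics/top0.npy")
P=cloud("top",d)
b=P[300:320,280:320]; print("bench z",np.median(b[...,2]),b[...,2].std())
def blob(name,c,r,zlo,zhi):
    m=np.zeros((480,640),bool); m[max(0,c[1]-r):c[1]+r,c[0]-r:c[0]+r]=1
    m&=(P[...,2]>zlo)&(P[...,2]<zhi)&(d>0)
    v,u=np.nonzero(m)
    if len(u)<4: print(name,"none"); return
    q=P[m]; zz=np.median(q[:,2])
    xy=ray("top",np.c_[u,v],zz)[:,:2]
    (cx,cy),rad=cv2.minEnclosingCircle(xy.astype(np.float32))
    print(name,len(u),"z",zz.round(4),"mean",xy.mean(0).round(4),"mec",np.round([cx,cy,rad],4),"bbox",((xy.min(0)+xy.max(0))/2).round(4))
for i,c in enumerate([(267,174),(340,168),(410,187)]): blob(f"flask{i}",c,25,.098,.115)
blob("pot",(218,181),28,.063,.078)
blob("lidplate",(467,214),28,.006,.03);blob("lidknob",(467,214),28,.03,.06)
for c in [(428,270),(455,272),(426,297),(454,300)]: blob("stop",c,14,.06,.09); blob(" flange",c,18,.043,.055)
blob("wash",(440,152),25,.12,.17); blob("tape",(148,196),28,.012,.04)
blob("stand",(440,286),45,.033,.0435)
blob("tray",(172,284),65,.010,.022)
# scene rims via red etc
hsv=cv2.cvtColor(p,cv2.COLOR_BGR2HSV)
for c in [(257,262),(306,267),(361,272)]:
    m=((hsv[...,0]<8)|(hsv[...,0]>172))&(hsv[...,1]>120)
    mm=np.zeros_like(m); mm[c[1]-45:c[1]+45,c[0]-25:c[0]+25]=1; m&=mm
    v,u=np.nonzero(m); z=np.median(P[m][:,2])
    xy=ray("top",np.c_[u,v],0.022)[:,:2].astype(np.float32)
    print("handle",len(u),"z",z,cv2.minAreaRect(xy))
E
```

```text
bench z 0.0011825863441754514 0.15428740643232888
flask0 115 z 0.1051 mean [0.6702 0.1086] mec [0.6701 0.1087 0.022 ] bbox [0.6699 0.1086]
flask1 113 z 0.1049 mean [ 0.6774 -0.0561] mec [ 0.6775 -0.0568  0.0222] bbox [ 0.6778 -0.0559]
flask2 116 z 0.1053 mean [ 0.6284 -0.2185] mec [ 0.6286 -0.2182  0.022 ] bbox [ 0.6286 -0.2179]
pot 227 z 0.0696 mean [0.6661 0.2215] mec [0.6661 0.2215 0.0425] bbox [0.666  0.2211]
lidplate 1218 z 0.0164 mean [ 0.5825 -0.3679] mec [ 0.5881 -0.3667  0.0892] bbox [ 0.5858 -0.3651]
lidknob 90 z 0.0438 mean [ 0.5818 -0.367 ] mec [ 0.5812 -0.3671  0.0137] bbox [ 0.5812 -0.3671]
stop 95 z 0.0758 mean [ 0.4484 -0.2586] mec [ 0.4478 -0.2586  0.0131] bbox [ 0.4478 -0.259 ]
 flange 359 z 0.0457 mean [ 0.4468 -0.2608] mec [ 0.4438 -0.2606  0.0517] bbox [ 0.4473 -0.2606]
stop 94 z 0.0759 mean [ 0.4428 -0.322 ] mec [ 0.4431 -0.3218  0.0128] bbox [ 0.4428 -0.3218]
 flange 386 z 0.0459 mean [ 0.4428 -0.3186] mec [ 0.4423 -0.3186  0.0539] bbox [ 0.4423 -0.3199]
stop 97 z 0.0754 mean [ 0.385  -0.2531] mec [ 0.3856 -0.2531  0.0129] bbox [ 0.3845 -0.2531]
 flange 381 z 0
[... 361 characters left out ...]
3]
tape 541 z 0.0222 mean [0.6419 0.3903] mec [0.6416 0.3903 0.0461] bbox [0.641  0.3907]
stand 1878 z 0.0402 mean [ 0.4139 -0.2871] mec [ 0.4133 -0.2904  0.0949] bbox [ 0.4133 -0.2889]
tray 1835 z 0.0151 mean [0.413 0.334] mec [0.4242 0.3319 0.1884] bbox [0.4331 0.3345]
handle 296 z 0.024482102847361742 ((0.4561150372028351, 0.14396315813064575), (0.020439011976122856, 0.08915313333272934), 79.66717529296875)
handle 276 z 0.02500181708819793 ((0.49518314003944397, 0.030800312757492065), (0.08901681751012802, 0.018673719838261604), 16.99628448486328)
handle 284 z 0.024321301411186935 ((0.41942545771598816, -0.10129804909229279), (0.020321210846304893, 0.08954908698797226), 84.02671813964844)
```

Run:
```python
import cv2
p=cv2.imread("pics/top0.png"); cv2.imwrite("pics/crop1.png",cv2.resize(p[140:350,110:310],None,fx=3.8,fy=2.85 if 0 else 2.8))
cv2.imwrite("pics/crop2.png",cv2.resize(p[140:350,290:490],None,fx=2.8,fy=2.8))
```

```text
(no output)
```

View pics/crop1.png

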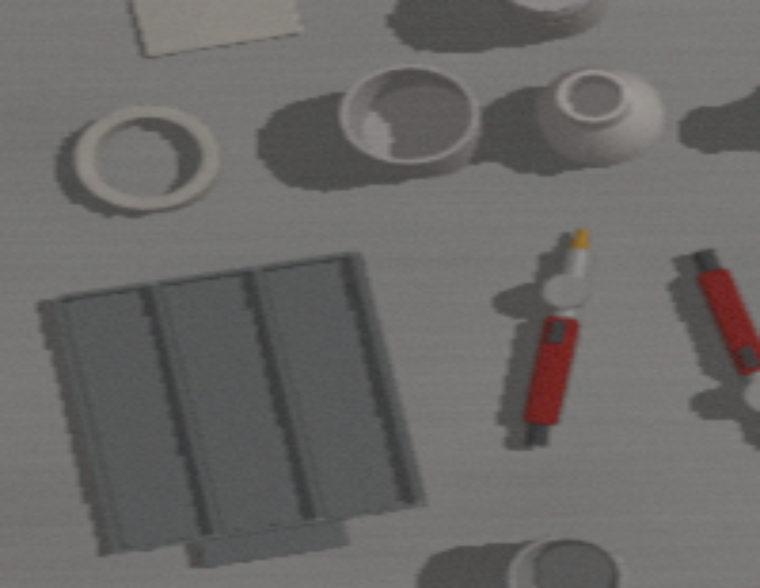

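View pics/crop2.png

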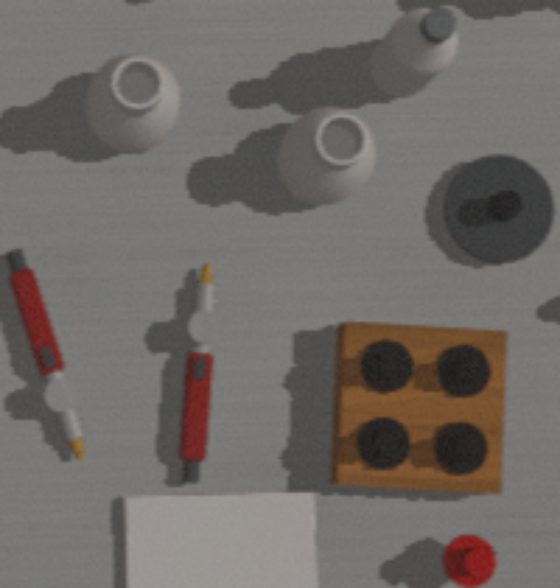

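Run:
```python
from h import *
p=cv2.imread("pics/top0.png"); d=np.load("pics/top0.npy"); P=cloud("top",d)
g=cv2.cvtColor(p,cv2.COLOR_BGR2GRAY); print("tray gray",g[285,140],g[285,175],"bench",g[320,300],g[240,230])
z=P[...,2]
m=((z>.0115)&(z<.02)).astype(np.uint8); m[:225]=0;m[350:]=0;m[:,:115]=0;m[:,228:]=0
n,l,s,c=cv2.connectedComponentsWithStats(m)
k=1+np.argmax(s[1:,4]); print(s[k])
v,u=np.nonzero(l==k); xy=ray("top",np.c_[u,v],.016)[:,:2].astype(np.float32)
print(cv2.minAreaRect(xy))
hull=cv2.convexHull(np.c_[u,v].astype(np.int32)); print(cv2.approxPolyDP(hull,4,True)[:,0].tolist())
q=cv2.approxPolyDP(hull,4,True)[:,0]; print(ray("top",q,.016)[:,:2].round(4).tolist())
```

```text
tray gray 87 88 bench 119 116
[162 299  49  44 412]
((0.33680880069732666, 0.3146513104438782), (0.08110789209604263, 0.11133973300457001), 34.70274353027344)
[[210, 322], [198, 335], [164, 341], [164, 317], [189, 299]]
[[0.3421, 0.2506], [0.3128, 0.2787], [0.301, 0.3576], [0.3565, 0.3575], [0.3969, 0.2991]]
```

The crops show the tray corners at about (120,247), (205,230), (222,320) and (137,337) px. Airbrush A (255,262) and C (361,272) have their nozzles pointing away from the robot. Airbrush B (306,267) has its nozzle toward the robot.

```bash
cat >> h.py <<'E'
def traypose(img):
    g=cv2.GaussianBlur(cv2.cvtColor(img,cv2.COLOR_BGR2GRAY),(3,3),0); m=(g<105).astype(np.uint8)
    b=np.zeros_like(m); b[222:350,112:230]=1; m&=b
    m=cv2.morphologyEx(m,cv2.MORPH_CLOSE,np.ones((5,5)))
    c=max(cv2.findContours(m,cv2.RETR_EXTERNAL,cv2.CHAIN_APPROX_NONE)[0],key=cv2.contourArea)
    return c[:,0]
E
python3 - <<'E'
from h import *
q=np.array([(120,247.1),(204.7,230.4),(221.8,319.6),(137.1,337.5)])
w=ray("top",q,.016)[:,:2]; print(w.round(4)); 
print("sides",np.linalg.norm(w-np.roll(w,-1,0),axis=1)); print("centre",w.mean(0))
ax=(w[0]+w[1]-w[2]-w[3]); print("tray x yaw deg",np.degrees(np.arctan2(ax[1],ax[0])))
ay=(w[0]+w[3]-w[1]-w[2]); print("from y",np.degrees(np.arctan2(-ay[0],ay[1])))
# airbrushes
img=cv2.imread("pics/top0.png");hsv=cv2.cvtColor(img,cv2.COLOR_BGR2HSV)
m=((hsv[...,0]<8)|(hsv[...,0]>172))&(hsv[...,1]>120)
bras=(hsv[...,0]>12)&(hsv[...,0]<25)&(hsv[...,1]>130)&(hsv[...,2]>90)
for c in [(257,262),(306,267),(361,272)]:
    r=np.zeros_like(m); r[c[1]-48:c[1]+48,c[0]-27:c[0]+27]=1
    v,u=np.nonzero(m&r); H=ray("top",np.c_[u,v],.022)[:,:2]; 
    v2,u2=np.nonzero(bras&r); N=ray("top",np.c_[u2,v2],.012)[:,:2]
    hc=np.array(cv2.minAreaRect(H.astype(np.float32))[0]); nz=N.mean(0); a=nz-hc; L=np.linalg.norm(a);a/=L
    print("handle",hc.round(4),"noz",nz.round(4),len(u2),"dist",L.round(4),"yaw",np.degrees(np.arctan2(a[1],a[0])).round(1),"origin",(hc+.024*a).round(4))
o,t,M=tool(); print(t,M.round(3))
E
```

```text
[[0.5228 0.4602]
 [0.5579 0.2611]
 [0.347  0.2231]
 [0.3107 0.4198]]
sides [0.20210056 0.21431932 0.19998548 0.21591839]
centre [0.43460957 0.34102496]
tray x yaw deg 10.502581889233324
from y 10.20951723349998
handle [0.4561 0.144 ] noz [0.5674 0.1253] 15 dist 0.1129 yaw -9.5 origin [0.4798 0.14  ]
handle [0.4952 0.0308] noz [ 0.3873 -0.0014] 19 dist 0.1125 yaw -163.4 origin [0.4722 0.0239]
handle [ 0.4194 -0.1013] noz [ 0.532  -0.1146] 15 dist 0.1133 yaw -6.7 origin [ 0.4433 -0.1041]
[0.1460555  0.47760642 0.23050134] [[-0.956  0.292 -0.001]
 [ 0.292  0.956 -0.002]
 [ 0.    -0.002 -1.   ]]
```

```bash
cat > go.py <<'E'
import sys
from h import *
# go.py x y z yawOfToolY(deg) -> shift from the present pose in tool axes (after turn), turn
o,t,M=tool(); a=[float(v) for v in sys.argv[1:]]
y=np.degrees(np.arctan2(M[1,1],M[0,1])); yaw=a[3] if len(a)>3 else y
turn=-(yaw-y); r=np.radians(yaw); tx=np.array([-np.sin(r),np.cos(r)]); ty=np.array([np.cos(r),np.sin(r)])
d=np.array(a[:3])-t
print("t",round(o["clock"],2),"tcp",t.round(4),"yaw",y.round(2),"grip",round(o["grip_width"],4),"F",np.round(o["ft_force"],1),"j",np.round(o["joint_pos"],2))
print("turn %.2f  shift mm: x %.1f y %.1f z %.1f |xy| %.1f"%(turn,1e3*d[:2]@tx,1e3*d[:2]@ty,-1e3*d[2],1e3*np.hypot(*d[:2])))
E
python3 go.py .4478 -.2588 .11 40
```

```text
t 0.1 tcp [0.1461 0.4776 0.2305] yaw 73.0 grip 0.0853 F [-0.5 -0.1 -0.2] j [1.27 0.24 0.   1.34 0.   1.57]
turn 33.00  shift mm: x -758.1 y -242.2 z 120.5 |xy| 795.8
```

Request:
servo_tool --increments '[[130, [0, 0, 0], 8.25], [130, [0, 0, 0], 8.25], [130, [0, 0, 0], 8.25], [130, [0, 0, 0], 8.25], [130, [-47, -15, 0], 0], [130, [-47, -15, 0], 0], [130, [-47, -15, 0], 0], [130, [-47, -15, 0], 0], [130, [-47, -15, 0], 0], [130, [-47, -15, 0], 0]]'

```text
clock: 1.1
eef_pos: [0.2585, 0.2024, 0.2311]
tool_rot: [0.422, 0.907, -0.0, 0.0]
ft_force: [1.4, 1.5, -0.5]
grip_width: 0.0419
```

```bash
python3 go.py .4478 -.2588 .11 40
```

```text
t 1.1 tcp [0.2585 0.2024 0.2311] yaw 40.06 grip 0.0419 F [ 1.4  1.5 -0.5] j [ 0.66 -0.1  -0.37  1.3  -0.    1.54]
turn 0.06  shift mm: x -475.0 y -151.4 z 121.1 |xy| 498.5
```

Request:
servo_tool --increments '[[130, [-47, -15, 0], 0], [130, [-47, -15, 0], 0], [130, [-47, -15, 0], 0], [130, [-47, -15, 0], 0], [130, [-47, -15, 0], 0], [130, [-47, -15, 0], 0], [130, [-47, -15, 0], 0], [130, [-47, -15, 0], 0], [130, [-47, -15, 0], 0], [130, [-43, -14, 20], 0]]'

```text
clock: 2.1
eef_pos: [0.4458, -0.2518, 0.2131]
tool_rot: [0.423, 0.906, -0.0, 0.003]
ft_force: [0.4, 0.1, -0.1]
grip_width: 0.042
```

```bash
python3 go.py .4478 -.2588 .05 40
```

```text
t 2.1 tcp [ 0.4458 -0.2518  0.2131] yaw 39.93 grip 0.042 F [ 0.4  0.1 -0.1] j [-0.51  0.27 -0.01  1.29  0.    0.36]
turn -0.07  shift mm: x -6.6 y -3.0 z 163.1 |xy| 7.3
```

Request:
servo_tool --increments '[[130, [-3, -1.5, 30], 0], [130, [-3, -1.5, 30], 0], [130, [0, 0, 30], 0], [130, [0, 0, 0], 0], [130, [0, 0, 0], 0], [130, [0, 0, 0], 0], [130, [0, 0, 0], 0], [130, [0, 0, 0], 0], [130, [0, 0, 0], 0], [130, [0, 0, 0], 0]]'

```text
clock: 3.1
eef_pos: [0.4457, -0.2551, 0.1218]
tool_rot: [0.423, 0.906, -0.0, 0.0]
ft_force: [-0.3, -0.8, 0.1]
grip_width: 0.0416
```

```bash
python3 go.py .4478 -.2588 .05 40
```

```text
t 3.1 tcp [ 0.4457 -0.2551  0.1218] yaw 40.0 grip 0.0416 F [-0.3 -0.8  0.1] j [-0.52  0.34 -0.15  1.07 -0.    0.35]
turn 0.00  shift mm: x -4.2 y -0.7 z 71.8 |xy| 4.3
```

Request:
servo_tool --increments '[[130, [-4.2, -0.7, 25], 0], [130, [0, 0, 25], 0], [130, [0, 0, 22], 0], [130, [0, 0, 0], 0], [130, [0, 0, 0], 0], [255, [0, 0, 0], 0], [255, [0, 0, 0], 0], [255, [0, 0, 0], 0], [255, [0, 0, 0], 0], [255, [0, 0, 0], 0]]'

```text
clock: 4.1
eef_pos: [0.4486, -0.2593, 0.0508]
tool_rot: [0.423, 0.906, -0.0, 0.001]
ft_force: [-0.9, 0.3, 6.7]
grip_width: 0.022
```

```bash
python3 go.py .6700 .1087 .18 40
```

```text
t 4.1 tcp [ 0.4486 -0.2593  0.0508] yaw 39.99 grip 0.022 F [-0.9  0.3  6.7] j [-0.52  0.42 -0.24  0.91  0.    0.35]
turn -0.01  shift mm: x 139.5 y 406.1 z -129.2 |xy| 429.4
```

Request:
servo_tool --increments '[[255, [0, 0, -40], 0], [255, [0, 0, -45], 0], [255, [0, 0, -45], 0], [255, [15.5, 45.1, 0], 0], [255, [15.5, 45.1, 0], 0], [255, [15.5, 45.1, 0], 0], [255, [15.5, 45.1, 0], 0], [255, [15.5, 45.1, 0], 0], [255, [15.5, 45.1, 0], 0], [255, [15.5, 45.1, 0], 0]]'

```text
clock: 5.1
eef_pos: [0.6203, 0.0291, 0.1794]
tool_rot: [0.423, 0.906, -0.0, 0.0]
ft_force: [0.9, -1.0, -0.8]
grip_width: 0.0224
```

Request:
servo_tool --increments '[[255, [15.5, 45.1, 0], 0], [255, [15.5, 45.1, 0], 0], [255, [0, 0, 0], 0], [255, [0, 0, 0], 0], [255, [0, 0, 0], 0], [255, [0, 0, 0], 0], [255, [0, 0, 0], 0], [255, [0, 0, 0], 0], [255, [0, 0, 0], 0], [255, [0, 0, 0], 0]]'

```text
clock: 6.1
eef_pos: [0.6689, 0.1087, 0.1796]
tool_rot: [0.423, 0.906, 0.0, 0.0]
ft_force: [-0.4, -0.3, -0.5]
grip_width: 0.0216
```

```bash
python3 go.py .6700 .1087 .1155 40
python3 - <<'E'
from h import *
s=shot("s1")
p=s["top"][0];c=s["scene"][0]
cv2.imwrite("pics/s1.png",np.hstack([cv2.resize(p[110:260,180:330],None,fx=2.6,fy=2.6),cv2.resize(c[150:300,330:480],None,fx=2.6,fy=2.6)])[:,:,::-1])
E
```

```text
t 6.1 tcp [0.6689 0.1087 0.1796] yaw 39.97 grip 0.0216 F [-0.4 -0.3 -0.5] j [ 0.16  0.63  0.47  1.41 -0.    1.03]
turn -0.03  shift mm: x -0.7 y 0.8 z 64.1 |xy| 1.1
```

View pics/s1.png

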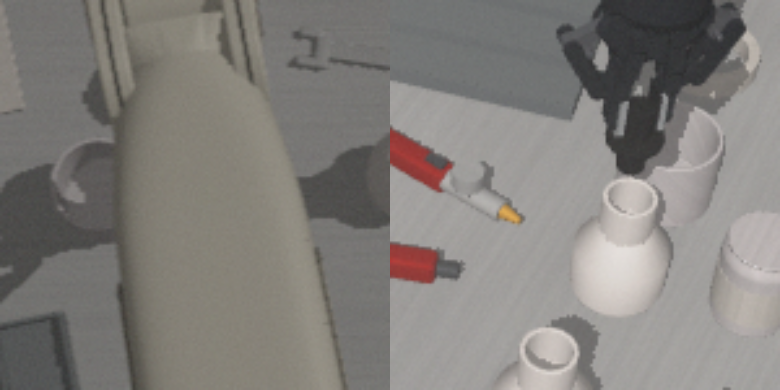

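Request:
servo_tool --increments '[[255, [-0.7, 0.8, 15], 0], [255, [0, 0, 15], 0], [255, [0, 0, 12], 0], [255, [0, 0, 10], 0], [255, [0, 0, 8], 0], [255, [0, 0, 5], 0], [255, [0, 0, 0], 0], [255, [0, 0, 0], 0], [255, [0, 0, 0], 0], [255, [0, 0, 0], 0]]'

```text
clock: 7.2
eef_pos: [0.6703, 0.1092, 0.1159]
tool_rot: [0.423, 0.906, 0.001, 0.001]
ft_force: [-2.6, 0.6, 5.8]
grip_width: 0.0224
```

```bash
python3 go.py .6700 .1087 .1155 40
```

```text
t 7.2 tcp [0.6703 0.1092 0.1159] yaw 40.0 grip 0.0224 F [-2.6  0.6  5.8] j [0.16 0.66 0.36 1.27 0.   1.03]
turn -0.00  shift mm: x -0.2 y -0.6 z 0.4 |xy| 0.6
```

Request:
servo_tool --increments '[[255, [0, 0, 1], 0], [255, [0, 0, 0], 0], [130, [0, 0, 0], 0], [130, [0, 0, 0], 0], [130, [0, 0, 0], 0], [130, [0, 0, -20], 0], [130, [0, 0, -30], 0], [130, [0, 0, -30], 0], [130, [-10, -45, 0], 0], [130, [-15, -45, 0], 0]]'

```text
clock: 8.2
eef_pos: [0.6179, 0.0326, 0.1941]
tool_rot: [0.421, 0.907, 0.001, 0.001]
ft_force: [0.6, -1.8, -0.2]
grip_width: 0.042
```

```bash
python3 go.py .443 -.3218 .12 40
python3 - <<'E'
from h import *
c=viewer.camera("scene")[0]
cv2.imwrite("pics/s2.png",cv2.resize(c[150:300,330:530],None,fx=3,fy=3)[:,:,::-1])
E
```

```text
t 8.2 tcp [0.6179 0.0326 0.1941] yaw 40.18 grip 0.042 F [ 0.6 -1.8 -0.2] j [ 0.05  0.49  0.28  1.35 -0.    0.92]
turn 0.18  shift mm: x -159.0 y -361.8 z 74.1 |xy| 395.2
```

View pics/s2.png

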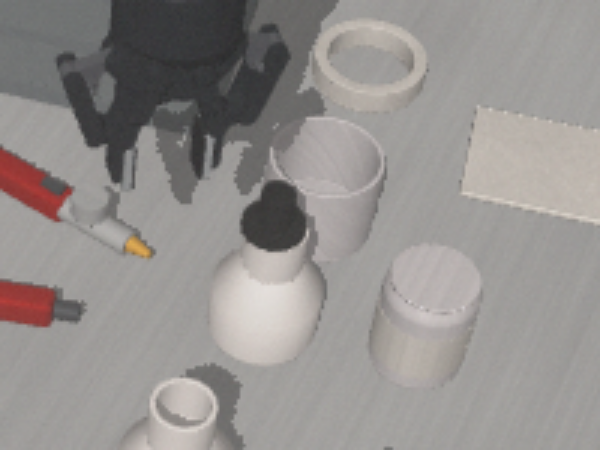

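The first stopper is seated in flask 1 (crop about (270,230)). Now the second.

Request:
servo_tool --increments '[[130, [-19.8, -45, 0], 0], [130, [-19.8, -45, 0], 0], [130, [-19.8, -45, 0], 0], [130, [-19.8, -45, 0], 0], [130, [-19.8, -45, 0], 0], [130, [-19.8, -45, 0], 0], [130, [-19.8, -45, 0], 0], [130, [-19.8, -45, 0], 0], [130, [0, 0, 45], 0], [130, [0, 0, 30], 0]]'

```text
clock: 9.25
eef_pos: [0.4418, -0.3226, 0.1168]
tool_rot: [0.425, 0.905, 0.0, 0.0]
ft_force: [-0.1, 0.1, -0.4]
grip_width: 0.042
```

Request:
servo_tool --increments '[[130, [0, 0, 0], 0], [130, [0, 0, 0], 0], [130, [0, 0, 0], 0], [130, [0, 0, 0], 0], [130, [0, 0, 0], 0], [130, [0, 0, 0], 0], [130, [0, 0, 0], 0], [130, [0, 0, 0], 0], [130, [0, 0, 0], 0], [130, [0, 0, 0], 0]]'

```text
clock: 10.25
eef_pos: [0.4431, -0.3207, 0.1183]
tool_rot: [0.423, 0.906, 0.0, -0.0]
ft_force: [0.1, 0.3, -0.1]
grip_width: 0.0417
```

```bash
python3 go.py .443 -.3218 .05 40
```

```text
t 10.25 tcp [ 0.4431 -0.3207  0.1183] yaw 39.99 grip 0.0417 F [ 0.1  0.3 -0.1] j [-0.63  0.41 -0.07  1.1   0.    0.25]
turn -0.01  shift mm: x -0.8 y -0.8 z 68.3 |xy| 1.1
```

Request:
servo_tool --increments '[[130, [-0.8, -0.8, 25], 0], [130, [0, 0, 25], 0], [130, [0, 0, 18.5], 0], [130, [0, 0, 0], 0], [255, [0, 0, 0], 0], [255, [0, 0, 0], 0], [255, [0, 0, 0], 0], [255, [0, 0, 0], 0], [255, [0, 0, -40], 0], [255, [0, 0, -45], 0]]'

```text
clock: 11.25
eef_pos: [0.4415, -0.3208, 0.1342]
tool_rot: [0.423, 0.906, 0.0, -0.002]
ft_force: [0.4, -0.5, -0.6]
grip_width: 0.022
```

```bash
python3 go.py .6777 -.0562 .18 40
```

```text
t 11.25 tcp [ 0.4415 -0.3208  0.1342] yaw 40.0 grip 0.022 F [ 0.4 -0.5 -0.6] j [-0.63  0.39 -0.04  1.14  0.    0.24]
turn -0.00  shift mm: x 50.9 y 351.0 z -45.8 |xy| 354.6
```

Request:
servo_tool --increments '[[255, [0, 0, -46], 0], [255, [6.4, 43.8, 0], 0], [255, [6.4, 43.8, 0], 0], [255, [6.4, 43.8, 0], 0], [255, [6.4, 43.8, 0], 0], [255, [6.4, 43.8, 0], 0], [255, [6.4, 43.8, 0], 0], [255, [6.4, 43.8, 0], 0], [255, [6.4, 43.8, 0], 0], [255, [0, 0, 0], 0]]'

```text
clock: 12.25
eef_pos: [0.6814, -0.052, 0.1796]
tool_rot: [0.42, 0.908, 0.001, 0.0]
ft_force: [-0.4, -1.2, -0.3]
grip_width: 0.022
```

```bash
python3 go.py .6777 -.0562 .1155 40;  python3 - <<'E'
from h import *
c=viewer.camera("scene")[0]
cv2.imwrite("pics/s3.png",cv2.resize(c[200:350,280:480],None,fx=3,fy=3)[:,:,::-1])
E
```

```text
t 12.25 tcp [ 0.6814 -0.052   0.1796] yaw 40.38 grip 0.022 F [-0.4 -1.2 -0.3] j [-0.08  0.64  0.49  1.42  0.    0.79]
turn 0.38  shift mm: x -0.9 y -5.5 z 64.1 |xy| 5.6
```

View pics/s3.png

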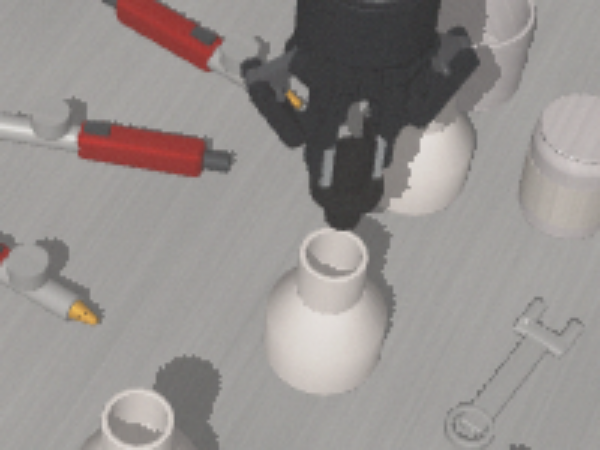

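The stopper is held upright over flask 2 (crop (345,190) above the rim at (335,255)).

```bash
python3 go.py .6777 -.0562 .1155 40
```

```text
t 12.3 tcp [ 0.6797 -0.0545  0.1798] yaw 40.25 grip 0.0221 F [-0.2 -0.9 -0.7] j [-0.08  0.64  0.48  1.42  0.    0.79]
turn 0.25  shift mm: x -0.0 y -2.7 z 64.3 |xy| 2.7
```

Request:
servo_tool --increments '[[255, [0, 0, 15], 0], [255, [0, 0, 0], 0], [255, [0, 0, 0], 0], [255, [0, 0, 0], 0], [255, [0, 0, 0], 0], [255, [0, 0, 0], 0], [255, [0, 0, 0], 0], [255, [0, 0, 0], 0], [255, [0, 0, 0], 0], [255, [0, 0, 0], 0]]'

```text
clock: 13.3
eef_pos: [0.6785, -0.0574, 0.1658]
tool_rot: [0.423, 0.906, -0.0, -0.0]
ft_force: [-0.0, -0.4, -0.3]
grip_width: 0.0218
```

```bash
python3 go.py .6777 -.0562 .1155 40
```

```text
t 13.3 tcp [ 0.6785 -0.0574  0.1658] yaw 40.0 grip 0.0218 F [-0.  -0.4 -0.3] j [-0.08  0.64  0.45  1.38 -0.    0.79]
turn 0.00  shift mm: x 1.4 y 0.1 z 50.3 |xy| 1.4
```

Request:
servo_tool --increments '[[255, [1, 0, 15], 0], [255, [0, 0, 15], 0], [255, [0, 0, 10], 0], [255, [0, 0, 6], 0], [255, [0, 0, 5], 0], [255, [0, 0, 0], 0], [255, [0, 0, 0], 0], [130, [0, 0, 0], 0], [130, [0, 0, 0], 0], [130, [0, 0, 0], 0]]'

```text
clock: 14.3
eef_pos: [0.6779, -0.0567, 0.1148]
tool_rot: [0.423, 0.906, -0.0, 0.0]
ft_force: [0.5, 0.4, 0.0]
grip_width: 0.0419
```

```bash
python3 go.py .385 -.2531 .18 40
```

```text
t 14.3 tcp [ 0.6779 -0.0567  0.1148] yaw 39.99 grip 0.0419 F [0.5 0.4 0. ] j [-0.08  0.66  0.36  1.27 -0.    0.79]
turn -0.01  shift mm: x 37.8 y -350.6 z -65.2 |xy| 352.7
```

Request:
servo_tool --increments '[[130, [0, 0, -20], 0], [130, [0, 0, -45], 0], [130, [4.7, -43.8, 0], 0], [130, [4.7, -43.8, 0], 0], [130, [4.7, -43.8, 0], 0], [130, [4.7, -43.8, 0], 0], [130, [4.7, -43.8, 0], 0], [130, [4.7, -43.8, 0], 0], [130, [4.7, -43.8, 0], 0], [130, [4.7, -43.8, 0], 0]]'

```text
clock: 15.3
eef_pos: [0.3838, -0.2538, 0.1801]
tool_rot: [0.423, 0.906, -0.0, 0.0]
ft_force: [-0.5, -1.0, 0.1]
grip_width: 0.0416
```

Request:
servo_tool --increments '[[130, [0, 0, 40], 0], [130, [0, 0, 20], 0], [130, [0, 0, 0], 0], [130, [0, 0, 0], 0], [130, [0, 0, 0], 0], [130, [0, 0, 0], 0], [130, [0, 0, 0], 0], [130, [0, 0, 0], 0], [130, [0, 0, 0], 0], [130, [0, 0, 0], 0]]'

```text
clock: 16.3
eef_pos: [0.3853, -0.253, 0.1199]
tool_rot: [0.423, 0.906, -0.0, 0.0]
ft_force: [0.2, -0.1, -0.2]
grip_width: 0.042
```

```bash
python3 go.py .385 -.2531 .05 40;python3 - <<'E'
from h import *
c=viewer.camera("scene")[0]
cv2.imwrite("pics/s4.png",cv2.resize(c[200:400,150:480],None,fx=2.4,fy=2.4)[:,:,::-1])
E
```

```text
t 16.3 tcp [ 0.3853 -0.253   0.1199] yaw 40.0 grip 0.042 F [ 0.2 -0.1 -0.2] j [-0.58  0.25 -0.29  1.03 -0.    0.29]
turn 0.00  shift mm: x 0.1 y -0.3 z 69.9 |xy| 0.3
```

View pics/s4.png

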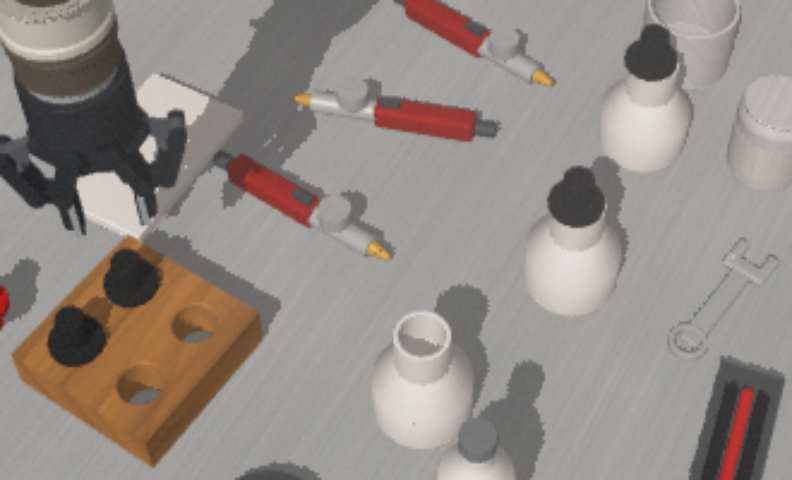

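Flasks 1 and 2 are stoppered (crop (650,60) and (577,205)), and two stoppers remain in the stand. Taking the third.

Request:
servo_tool --increments '[[130, [0, 0, 25], 0], [130, [0, 0, 25], 0], [130, [0, 0, 20], 0], [130, [0, 0, 0], 0], [255, [0, 0, 0], 0], [255, [0, 0, 0], 0], [255, [0, 0, 0], 0], [255, [0, 0, 0], 0], [255, [0, 0, -40], 0], [255, [0, 0, -45], 0]]'

```text
clock: 17.35
eef_pos: [0.3838, -0.2521, 0.1346]
tool_rot: [0.423, 0.906, 0.0, -0.002]
ft_force: [0.9, -0.8, -0.9]
grip_width: 0.0219
```

```bash
python3 go.py .6286 -.2182 .18 40
```

```text
t 17.35 tcp [ 0.3838 -0.2521  0.1346] yaw 40.0 grip 0.0219 F [ 0.9 -0.8 -0.9] j [-0.58  0.23 -0.27  1.07  0.    0.29]
turn -0.00  shift mm: x -131.4 y 209.3 z -45.4 |xy| 247.1
```

Request:
servo_tool --increments '[[255, [0, 0, -45], 0], [255, [-21.6, 34.8, 0], 0], [255, [-21.6, 34.8, 0], 0], [255, [-21.6, 34.8, 0], 0], [255, [-21.6, 34.8, 0], 0], [255, [-21.6, 34.8, 0], 0], [255, [-21.6, 34.8, 0], 0], [255, [0, 0, 15], 0], [255, [0, 0, 0], 0], [255, [0, 0, 0], 0]]'

```text
clock: 18.35
eef_pos: [0.6276, -0.2179, 0.1643]
tool_rot: [0.423, 0.906, -0.0, -0.001]
ft_force: [0.9, 0.1, 0.1]
grip_width: 0.022
```

```bash
python3 go.py .6286 -.2182 .1155 40;python3 - <<'E'
from h import *
c=viewer.camera("scene")[0]
cv2.imwrite("pics/s5.png",cv2.resize(c[250:450,250:450],None,fx=2.4,fy=2.4)[:,:,::-1])
E
python3 go.py .6286 -.2182 .1155 40
```

```text
t 18.35 tcp [ 0.6276 -0.2179  0.1643] yaw 39.99 grip 0.022 F [0.9 0.1 0.1] j [-0.33  0.61  0.39  1.36 -0.    0.54]
turn -0.01  shift mm: x -0.9 y 0.6 z 48.8 |xy| 1.0
t 18.4 tcp [ 0.6278 -0.2183  0.1653] yaw 39.97 grip 0.0222 F [-0.  -0.7  0.1] j [-0.33  0.61  0.39  1.36 -0.    0.54]
turn -0.03  shift mm: x -0.5 y 0.7 z 49.8 |xy| 0.8
```

View pics/s5.png

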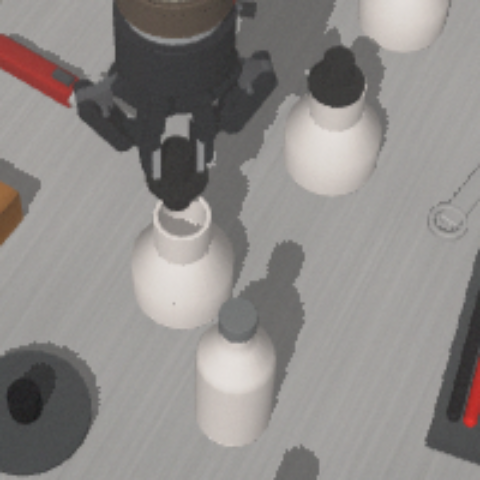

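The stopper is above flask 3's rim (crop (182,215)), so I'm inserting it.

Request:
servo_tool --increments '[[255, [-0.5, 0.6, 15], 0], [255, [0, 0, 15], 0], [255, [0, 0, 10], 0], [255, [0, 0, 6], 0], [255, [0, 0, 4.5], 0], [255, [0, 0, 0], 0], [255, [0, 0, 0], 0], [130, [0, 0, 0], 0], [130, [0, 0, 0], 0], [130, [0, 0, 0], 0]]'

```text
clock: 19.4
eef_pos: [0.6293, -0.2181, 0.1141]
tool_rot: [0.423, 0.906, 0.0, -0.0]
ft_force: [0.6, 0.8, 0.9]
grip_width: 0.0417
```

```bash
python3 go.py .5812 -.3671 .19 40
```

```text
t 19.4 tcp [ 0.6293 -0.2181  0.1141] yaw 40.0 grip 0.0417 F [0.6 0.8 0.9] j [-0.33  0.64  0.31  1.24  0.    0.54]
turn -0.00  shift mm: x -83.2 y -132.7 z -75.9 |xy| 156.6
```

Request:
servo_tool --increments '[[130, [0, 0, -20], 0], [130, [0, 0, -45], 0], [130, [-20.8, -33.2, 0], 0], [130, [-20.8, -33.2, 0], 0], [130, [-20.8, -33.2, 0], 0], [130, [-20.8, -33.2, 0], 0], [130, [0, 0, 45], 0], [130, [0, 0, 45], 0], [130, [0, 0, 0], 0], [130, [0, 0, 0], 0]]'

```text
clock: 20.4
eef_pos: [0.5804, -0.3667, 0.0887]
tool_rot: [0.423, 0.906, 0.0, -0.001]
ft_force: [0.0, 0.1, 1.0]
grip_width: 0.0419
```

```bash
python3 go.py .5812 -.3671 .0195 40;python3 - <<'E'
from h import *
c=viewer.camera("scene")[0]
cv2.imwrite("pics/s6.png",cv2.resize(c[280:480,200:400],None,fx=2.4,fy=2.4)[:,:,::-1])
E
python3 go.py .5812 -.3671 .0195 40
```

```text
t 20.4 tcp [ 0.5804 -0.3667  0.0887] yaw 40.0 grip 0.0419 F [0.  0.1 1. ] j [-0.56  0.7   0.35  1.23  0.    0.31]
turn 0.00  shift mm: x -0.8 y 0.3 z 69.2 |xy| 0.9
t 20.45 tcp [ 0.5821 -0.3675  0.091 ] yaw 40.02 grip 0.0418 F [ 0.4 -0.7  0.9] j [-0.56  0.7   0.35  1.23 -0.    0.31]
turn 0.02  shift mm: x 0.9 y -0.5 z 71.5 |xy| 1.0
```

View pics/s6.png

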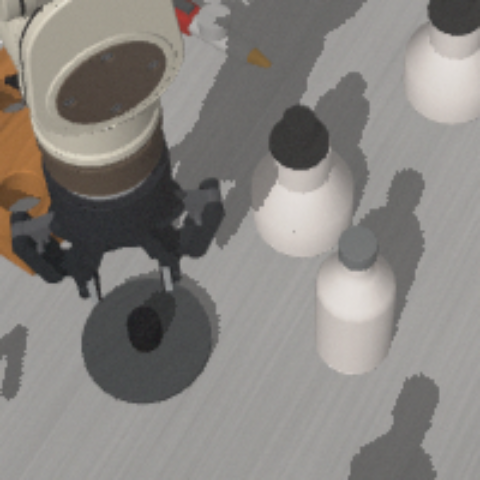

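Run:
```python
from h import *
f=lambda P:((proj("scene",[P])-[200,280])*2.4).round(0)
print(f([.5812,-.367,.044]),f([.5812,-.367,.03]),"tcp",f([.5812,-.367,.09]))
r=np.radians(40);u=np.array([np.cos(r),np.sin(r),0])*.021
print(f(np.array([.5812,-.367,.09])+u),f(np.array([.5812,-.367,.09])-u))
```

```text
[[136. 315.]] [[137. 323.]] tcp [[130. 285.]]
[[160. 280.]] [[ 99. 291.]]
```

Run:
```python
from h import *
for tag in("pics/scene0.png",):
    p=cv2.imread(tag); g=cv2.cvtColor(p,cv2.COLOR_BGR2GRAY)
    m=(g<85).astype(np.uint8); b=np.zeros_like(m); b[390:450,230:295]=1
    m=cv2.morphologyEx(m&b,cv2.MORPH_OPEN,np.ones((3,3)))
    c=max(cv2.findContours(m,cv2.RETR_EXTERNAL,cv2.CHAIN_APPROX_NONE)[0],key=cv2.contourArea)
    w=ray("scene",c[:,0],.016)[:,:2]; print("plate scene",circ(w), cv2.minEnclosingCircle(w.astype(np.float32)))
p=cv2.imread("pics/top0.png"); g=cv2.cvtColor(p,cv2.COLOR_BGR2GRAY)
m=(g<85).astype(np.uint8); b=np.zeros_like(m); b[188:242,440:495]=1
m=cv2.morphologyEx(m&b,cv2.MORPH_OPEN,np.ones((5,5)))
c=max(cv2.findContours(m,cv2.RETR_EXTERNAL,cv2.CHAIN_APPROX_NONE)[0],key=cv2.contourArea)
w=ray("top",c[:,0],.016)[:,:2]; print("plate top",circ(w), cv2.minEnclosingCircle(w.astype(np.float32)))
p=cv2.imread("pics/scene0.png");print("exp plate px",proj("scene",[[.5812,-.367,.016]]))
cv2.imwrite("pics/s7.png",np.hstack([cv2.resize(p[380:460,220:300],None,fx=4,fy=4),cv2.resize(cv2.imread("pics/top0.png")[180:260,430:510],None,fx=4,fy=4)]))
```

```text
plate scene (array([ 0.58817439, -0.36869012]), np.float64(0.04619907559695046)) ((0.5879268646240234, -0.36845749616622925), 0.04771558567881584)
plate top (array([ 0.5805892 , -0.35912986]), np.float64(0.049987096110470856)) ((0.5795844793319702, -0.358974814414978), 0.055377982556819916)
exp plate px [[257.91947601 418.21820307]]
```

View pics/s7.png

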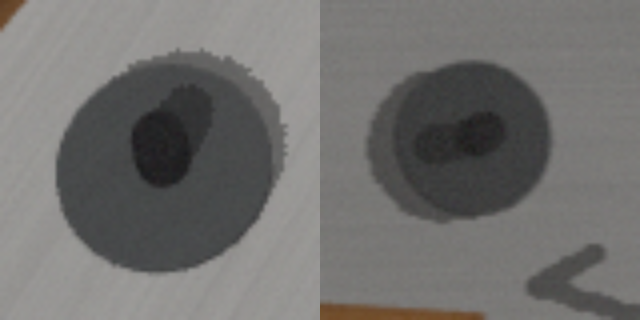

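Run:
```python
from h import *
print("top plate",ray("top",[468.1,214.75],.016),"knob",ray("top",[470.5,213.2],.044))
print("scene plate",ray("scene",[261.3,422],.016))
p=cv2.imread("pics/scene0.png");d=np.load("pics/scene0.npy");P=cloud("scene",d)
T=cloud("top",np.load("pics/top0.npy"))
def med(P,zl,zh,c,r):
    m=(P[...,2]>zl)&(P[...,2]<zh)&(np.hypot(P[...,0]-c[0],P[...,1]-c[1])<r)
    q=P[m][:,:2]; return len(q),np.round(cv2.minEnclosingCircle(q.astype(np.float32)),4).tolist() if 0 else cv2.minEnclosingCircle(q.astype(np.float32)), np.median(P[m][:,2])
for nm,zl,zh,c,r in [("f0",.1,.112,(.67,.1087),.035),("f1",.1,.112,(.6777,-.056),.035),("f2",.1,.112,(.6286,-.2182),.035),("lidknob",.036,.055,(.5812,-.367),.03),("lidplate",.013,.022,(.5812,-.367),.06),("k1",.07,.09,(.448,-.2588),.025),("k4",.07,.09,(.3795,-.316),.025),("pot",.065,.075,(.666,.2215),.055)]:
    print(nm,"T",med(T,zl,zh,c,r),"S",med(P,zl,zh,c,r))
```

```text
top plate [[ 0.58116899 -0.3676278   0.016     ]] knob [[ 0.58068918 -0.36578845  0.044     ]]
scene plate [[ 0.59010387 -0.37001912  0.016     ]]
f0 T (102, ((0.6709391474723816, 0.10865572839975357), 0.021673129871487617), np.float64(0.10537765624056405)) S (158, ((0.6767421960830688, 0.1070922315120697), 0.023234141990542412), np.float64(0.1048145656068582))
f1 T (107, ((0.6782353520393372, -0.05626525729894638), 0.022003626450896263), np.float64(0.10496148387613569)) S (180, ((0.6845704317092896, -0.056909140199422836), 0.02271920256316662), np.float64(0.10519194895509892))
f2 T (107, ((0.6293900012969971, -0.21897149085998535), 0.02180701307952404), np.float64(0.10545764793781731)) S (206, ((0.6351821422576904, -0.21874895691871643), 0.022587409242987633), np.float64(0.10498013618797852))
lidknob T (84, ((0.581785261631012, -0.3680112957954407), 0.012083501555025578), np.float64(0.043907590970202026)) S (166, ((0.5883382558822632, -0.3687068223953247), 0.012218316085636616), np.float64(0.044544291870102226))
lidplate T (907, ((0.5825871229171753, -0.36787253618240356), 0.04741840809583664), np.float64(0.01724711940626511)) S (1943, ((0.5876566171646118, -0.36899334192276), 0.04771554470062256), np.float64(0.016812364989645445))
k1 T (84, ((0.4493740200996399, -0.25936928391456604), 0.012116585858166218), np.float64(0.07603705078888634)) S (126, ((0.4545418918132782, -0.25983914732933044), 0.013335274532437325), np.float64(0.07512039496004402))
k4 T (88, ((0.3795677721500397, -0.31773874163627625), 0.012278234586119652), np.float64(0.07567416884842049)) S (137, ((0.3847272992134094, -0.3180527091026306), 0.013294420205056667), np.float64(0.07520783181197399))
pot T (196, ((0.6659078598022461, 0.22218719124794006), 0.04275956004858017), np.float64(0.06964190295012096)) S (269, ((0.6725455522537231, 0.22205907106399536), 0.044766925275325775), np.float64(0.06969751431251658))
```

Run:
```python
from h import *
s=shot("s8")
P=cloud("scene",s["scene"][1]);T=cloud("top",s["top"][1])
def med(P,zl,zh,c,r):
    m=(P[...,2]>zl)&(P[...,2]<zh)&(np.hypot(P[...,0]-c[0],P[...,1]-c[1])<r)
    q=P[m][:,:2]; 
    return (len(q),np.round(np.r_[cv2.minEnclosingCircle(q.astype(np.float32))[0],np.median(P[m][:,2])],4)) if len(q)>5 else None
for nm,c in [("f0",(.6703,.1092)),("f1",(.6779,-.0567)),("f2",(.6293,-.2181))]:
    print(nm,"tcp rel",c,"knob T",med(T,.13,.15,c,.028),"S",med(P,.13,.15,c,.028),"flange T",med(T,.108,.116,c,.035),"S",med(P,.108,.116,c,.035))
```

```text
f0 tcp rel (0.6703, 0.1092) knob T (97, array([0.668 , 0.1058, 0.14  ])) S (127, array([0.6756, 0.1055, 0.1397])) flange T (152, array([0.6689, 0.1072, 0.1123])) S (184, array([0.674 , 0.1053, 0.1123]))
f1 tcp rel (0.6779, -0.0567) knob T (94, array([ 0.6767, -0.0595,  0.1402])) S (145, array([ 0.6813, -0.0607,  0.1402])) flange T (154, array([ 0.6768, -0.0581,  0.1121])) S (216, array([ 0.6817, -0.0606,  0.1126]))
f2 tcp rel (0.6293, -0.2181) knob T (97, array([ 0.6277, -0.2207,  0.1403])) S (169, array([ 0.6341, -0.2219,  0.1401])) flange T (154, array([ 0.6285, -0.2201,  0.1119])) S (265, array([ 0.6338, -0.221 ,  0.1127]))
```

```bash
python3 go.py .5845 -.366 .0195 40
```

```text
t 20.55 tcp [ 0.5833 -0.368   0.0929] yaw 40.04 grip 0.0417 F [ 0.6 -0.   0.9] j [-0.56  0.69  0.36  1.23 -0.    0.31]
turn 0.04  shift mm: x 0.8 y 2.2 z 73.4 |xy| 2.4
```

Request:
servo_tool --increments '[[130, [0.8, 2.2, 20], 0], [130, [0, 0, 20], 0], [130, [0, 0, 10], 0], [130, [0, 0, 0], 0], [130, [0, 0, 0], 0], [130, [0, 0, 0], 0], [130, [0, 0, 0], 0], [130, [0, 0, 0], 0], [130, [0, 0, 0], 0], [130, [0, 0, 0], 0]]'

```text
clock: 21.55
eef_pos: [0.5823, -0.3652, 0.0394]
tool_rot: [0.423, 0.906, -0.0, 0.0]
ft_force: [-0.3, -0.3, -0.8]
grip_width: 0.0415
```

```bash
python3 go.py .5845 -.366 .0195 40
```

```text
t 21.55 tcp [ 0.5823 -0.3652  0.0394] yaw 39.99 grip 0.0415 F [-0.3 -0.3 -0.8] j [-0.56  0.74  0.29  1.12 -0.    0.31]
turn -0.01  shift mm: x -2.0 y 1.2 z 19.9 |xy| 2.4
```

Request:
servo_tool --increments '[[130, [-1.5, 1, 10], 0], [130, [0, 0, 10], 0], [130, [0, 0, 0], 0], [130, [0, 0, 0], 0], [255, [0, 0, 0], 0], [255, [0, 0, 0], 0], [255, [0, 0, 0], 0], [255, [0, 0, 0], 0], [255, [0, 0, 0], 0], [255, [0, 0, 0], 0]]'

```text
clock: 22.55
eef_pos: [0.5842, -0.3659, 0.0197]
tool_rot: [0.423, 0.906, -0.0, 0.0]
ft_force: [1.0, -0.1, 0.1]
grip_width: 0.0219
```

```bash
python3 go.py .5845 -.366 .0195 40
```

```text
t 22.55 tcp [ 0.5842 -0.3659  0.0197] yaw 39.99 grip 0.0219 F [ 1.  -0.1  0.1] j [-0.56  0.76  0.27  1.09 -0.    0.31]
turn -0.01  shift mm: x -0.3 y 0.2 z 0.2 |xy| 0.4
```

Request:
servo_tool --increments '[[255, [0, 0, -30], 0], [255, [0, 0, -45], 0], [255, [0, 0, -45], 0], [255, [0, 0, -45], 0], [255, [0, 0, -20], 0], [255, [30.5, 34.1, 0], 0], [255, [30.5, 34.1, 0], 0], [255, [30.5, 34.1, 0], 0], [255, [30.5, 34.1, 0], 0], [255, [30.5, 34.1, 0], 0]]'

```text
clock: 23.55
eef_pos: [0.6162, -0.1375, 0.204]
tool_rot: [0.423, 0.906, -0.0, -0.0]
ft_force: [0.9, 0.1, -1.1]
grip_width: 0.0219
```

Request:
servo_tool --increments '[[255, [30.5, 34.1, 0], 0], [255, [30.5, 34.1, 0], 0], [255, [30.5, 34.1, 0], 0], [255, [30.5, 34.1, 0], 0], [255, [30.5, 34.1, 0], 0], [255, [30.5, 34.1, 0], 0], [255, [30.5, 34.1, 0], 0], [255, [30.5, 34.1, 0], 0], [255, [0, 0, 0], 0], [255, [0, 0, 0], 0]]'

```text
clock: 24.55
eef_pos: [0.6681, 0.2244, 0.203]
tool_rot: [0.421, 0.907, -0.001, -0.001]
ft_force: [-0.2, -0.1, -1.4]
grip_width: 0.0223
```

```bash
python3 - <<'E'
from h import *
s=shot("s9")
P=cloud("scene",s["scene"][1]);o,t,M=tool()
cv2.imwrite("pics/s9.png",cv2.resize(s["scene"][0][130:280,350:550],None,fx=3,fy=3)[:,:,::-1])
m=(P[...,2]>.065)&(P[...,2]<.075)&(np.hypot(P[...,0]-.672,P[...,1]-.222)<.055); print(m.sum(),cv2.minEnclosingCircle(P[m][:,:2].astype(np.float32)))
for zo in (.003,.006,.009):
  z=t[2]-zo; m=(abs(P[...,2]-z)<.004)&(np.hypot(P[...,0]-t[0],P[...,1]-t[1])<.07)
  if m.sum()>5: print(z,m.sum(),cv2.minEnclosingCircle(P[m][:,:2].astype(np.float32)))
E
python3 go.py .669 .2235 .0797 40
```

```text
256 ((0.671527087688446, 0.2221846580505371), 0.0445549450814724)
0.20086045674306302 849 ((0.6737183332443237, 0.21934646368026733), 0.04945753887295723)
0.19786045674306302 658 ((0.6741429567337036, 0.21952056884765625), 0.04944915696978569)
0.19486045674306302 136 ((0.6737311482429504, 0.2200513780117035), 0.04880464822053909)
t 24.65 tcp [0.6685 0.222  0.2039] yaw 39.95 grip 0.022 F [-0.1 -1.6 -0.6] j [ 0.32  0.69  0.64  1.52 -0.    1.19]
turn -0.05  shift mm: x 0.8 y 1.4 z 124.2 |xy| 1.6
```

View pics/s9.png

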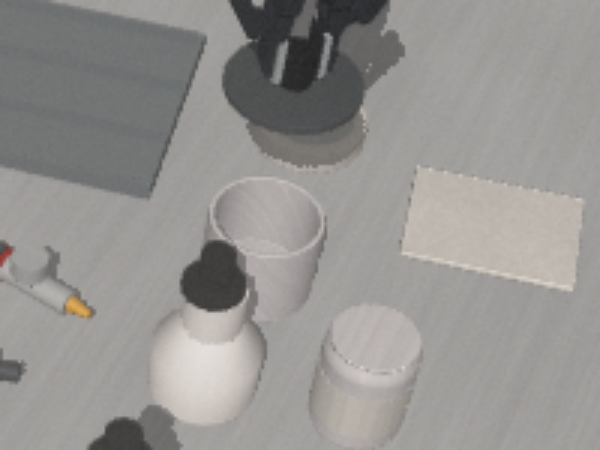

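The lid is level in the gripper, about 2–3 mm off the pot's axis. I'm correcting that and descending.

Request:
servo_tool --increments '[[255, [2.8, 0.2, 25], 0], [255, [0, 0, 30], 0], [255, [0, 0, 30], 0], [255, [0, 0, 15], 0], [255, [0, 0, 0], 0], [255, [0, 0, 0], 0], [255, [0, 0, 0], 0], [255, [0, 0, 0], 0], [255, [0, 0, 0], 0], [255, [0, 0, 0], 0]]'

```text
clock: 25.65
eef_pos: [0.6674, 0.2254, 0.1051]
tool_rot: [0.423, 0.906, 0.0, 0.0]
ft_force: [-0.2, 0.6, -1.1]
grip_width: 0.0222
```

```bash
python3 - <<'E'
from h import *
s=shot("s10")
P=cloud("scene",s["scene"][1]);o,t,M=tool()
cv2.imwrite("pics/s10.png",cv2.resize(s["scene"][0][130:280,350:550],None,fx=3,fy=3)[:,:,::-1])
z=t[2]-.0035; m=(abs(P[...,2]-z)<.003)&(np.hypot(P[...,0]-t[0],P[...,1]-t[1])<.06)
q=P[m]; print(z,m.sum(),cv2.minEnclosingCircle(P[m][:,:2].astype(np.float32)))
A=np.c_[q[:,:2],np.ones(len(q))]; print("tilt",np.linalg.lstsq(A,q[:,2],rcond=None)[0][:2])
E
python3 go.py .6665 .2245 .0797 40
```

```text
0.10112841772146866 637 ((0.6716158390045166, 0.22165678441524506), 0.048356931656599045)
tilt [-0.00012982  0.00061405]
t 25.75 tcp [0.6672 0.2254 0.1046] yaw 40.0 grip 0.0221 F [ 0.  -1.  -1.4] j [ 0.33  0.72  0.44  1.29 -0.    1.2 ]
turn 0.00  shift mm: x -0.3 y -1.1 z 24.9 |xy| 1.1
```

View pics/s10.png

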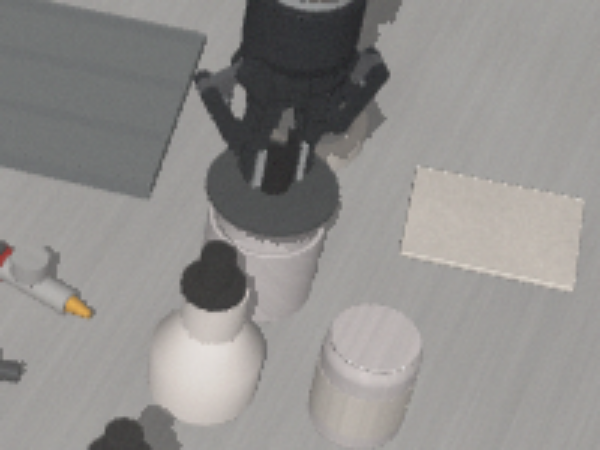

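Request:
servo_tool --increments '[[255, [0, 0, 8], 0], [255, [0, 0, 8], 0], [255, [0, 0, 5], 0], [255, [0, 0, 4], 0], [255, [0, 0, 1], 0], [255, [0, 0, 0], 0], [255, [0, 0, 0], 0], [255, [0, 0, 0], 0], [255, [0, 0, 0], 0], [255, [0, 0, 0], 0]]'

```text
clock: 26.75
eef_pos: [0.6663, 0.225, 0.0797]
tool_rot: [0.423, 0.906, -0.0, -0.0]
ft_force: [-5.0, -1.3, 6.2]
grip_width: 0.0219
```

```bash
python3 go.py .6665 .2245 .0797 40
```

```text
t 26.75 tcp [0.6663 0.225  0.0797] yaw 40.0 grip 0.0219 F [-5.  -1.3  6.2] j [ 0.33  0.74  0.4   1.24 -0.    1.2 ]
turn -0.00  shift mm: x -0.6 y -0.2 z -0.0 |xy| 0.6
```

Contact is light (6 N) at the expected seated height. Releasing and retreating.

Request:
servo_tool --increments '[[255, [0, 0, 1], 0], [255, [0, 0, 0], 0], [130, [0, 0, 0], 0], [130, [0, 0, 0], 0], [130, [0, 0, 0], 0], [130, [0, 0, -20], 0], [130, [0, 0, -40], 0], [130, [0, 0, -45], 0], [130, [0, 0, -45], 0], [130, [0, -45, 0], 0]]'

```text
clock: 27.75
eef_pos: [0.6448, 0.2019, 0.2375]
tool_rot: [0.421, 0.907, 0.01, 0.01]
ft_force: [2.1, -0.5, 1.1]
grip_width: 0.042
```

Request:
servo_tool --increments '[[130, [0, -45, 0], 0], [130, [0, -45, 0], 0], [130, [0, -45, 0], 0], [130, [0, -45, 0], 0], [130, [0, -45, 0], 0], [130, [0, -45, 0], 0], [130, [0, 0, 0], 0], [130, [0, 0, 0], 0], [130, [0, 0, 0], 0], [130, [0, 0, 0], 0]]'

```text
clock: 28.75
eef_pos: [0.427, 0.0234, 0.2273]
tool_rot: [0.422, 0.907, 0.0, 0.0]
ft_force: [-0.0, -0.5, 0.7]
grip_width: 0.0419
```

```bash
cat > chk.py <<'E'
from h import *
import sys
s=shot(sys.argv[1]); P={n:cloud(n,s[n][1]) for n in s}
def med(P,zl,zh,c,r):
    m=(P[...,2]>zl)&(P[...,2]<zh)&(np.hypot(P[...,0]-c[0],P[...,1]-c[1])<r); q=P[m]
    if len(q)<30: return len(q)
    A=np.c_[q[:,:2],np.ones(len(q))]; t=np.linalg.lstsq(A,q[:,2],rcond=None)[0][:2]
    return (len(q),np.round(np.r_[cv2.minEnclosingCircle(q[:,:2].astype(np.float32))[0],np.median(q[:,2])],4),"tilt",t.round(3))
for n,off in(("top",(0,0)),("scene",(.006,-.001))):
    C=lambda x,y:(x+off[0],y+off[1])
    print(n,"lidplate",med(P[n],.070,.082,C(.667,.2225),.06),"knob",med(P[n],.098,.110,C(.667,.2225),.03))
    for c in [(.669,.107),(.677,-.058),(.628,-.22)]: print("  flange",med(P[n],.1085,.116,C(*c),.03),"knob",med(P[n],.135,.146,C(*c),.028))
E
python3 chk.py s11; python3 go.py .48 .14 .2 80
```

```text
top lidplate (1137, array([0.6652, 0.2218, 0.0766]), 'tilt', array([0.   , 0.001])) knob (89, array([0.6644, 0.2214, 0.1046]), 'tilt', array([ 0.016, -0.011]))
  flange (145, array([0.6684, 0.1065, 0.1128]), 'tilt', array([0.001, 0.009])) knob (89, array([0.6693, 0.1066, 0.1403]), 'tilt', array([ 0.012, -0.014]))
  flange (151, array([ 0.6769, -0.0601,  0.1127]), 'tilt', array([-0.007, -0.005])) knob (82, array([ 0.6767, -0.0592,  0.1407]), 'tilt', array([-0.073, -0.059]))
  flange (153, array([ 0.6276, -0.2209,  0.1127]), 'tilt', array([ 0.002, -0.005])) knob (89, array([ 0.6277, -0.2208,  0.1411]), 'tilt', array([-0.023, -0.098]))
scene lidplate (947, array([0.6725, 0.223 , 0.0771]), 'tilt', array([-0.   ,  0.005])) knob (91, array([0.6691, 0.221 , 0.1046]), 'tilt', array([-0.008,  0.095]))
  flange (177, array([0.6752, 0.1048, 0.1126]), 'tilt', array([0.004, 0.008])) knob (101, array([0.6743, 0.1051, 0.1408]), 'tilt', array([-0.078,  0.051]))
  flange (215, array([ 0.6823, -0.0601,  0.113 ]), 'tilt', array([-0.007, -0.012])) knob (127, array([ 0.6826, -0.0593,  0.1403]), 'tilt', array([-0.037,  0.055]))
  flange (259, array([ 0.6336, -0.2216,  0.1127]), 'tilt', array([-0.013,  0.024])) knob (147, array([ 0.6335, -0.222 ,  0.1406]), 'tilt', array([-0.028,  0.097]))
t 28.85 tcp [0.4266 0.0234 0.2271] yaw 40.06 grip 0.0416 F [-0.1  0.5  0.5] j [ 0.05  0.1  -0.18  1.29  0.    0.93]
turn -39.94  shift mm: x -32.3 y 124.1 z 27.1 |xy| 128.2
```

View pics/top_s11.png

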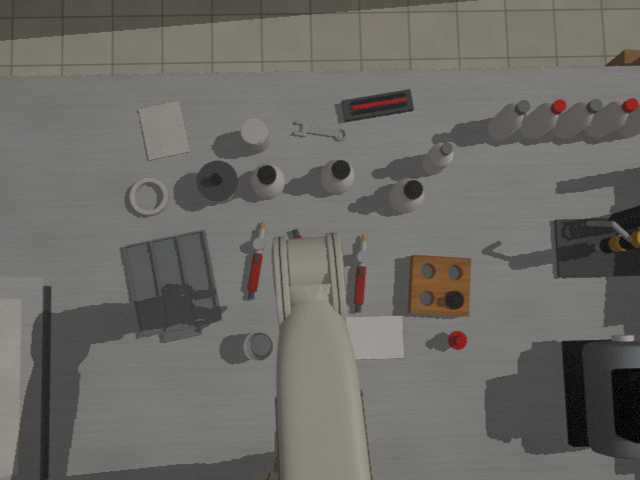

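View pics/scene_s11.png

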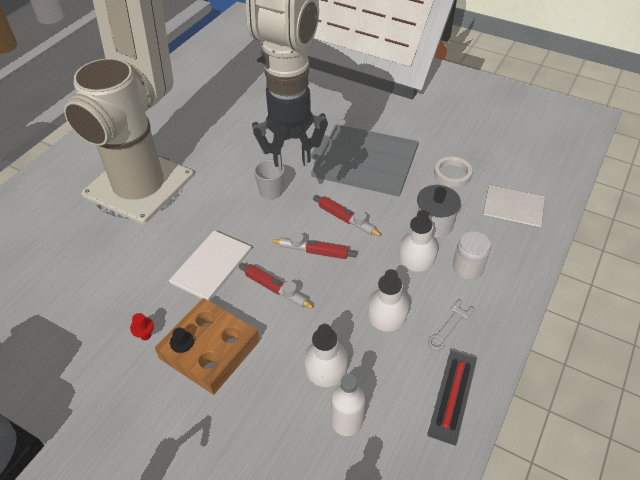

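All flasks and the pot are closed and level: flange tops at 112–113 mm, lid plate top at 77 mm, tilts about 0. The airbrushes look unmoved. Now airbrush A.

```bash
cat > ab.py <<'E'
from h import *
import sys
p=viewer.camera("top")[0][:,:,::-1] if len(sys.argv)<2 else cv2.imread(sys.argv[1])
hsv=cv2.cvtColor(np.ascontiguousarray(p),cv2.COLOR_BGR2HSV)
m=(((hsv[...,0]<8)|(hsv[...,0]>172))&(hsv[...,1]>120)).astype(np.uint8); m[:210]=0; m[325:]=0; m[:,400:]=0
bras=((hsv[...,0]>12)&(hsv[...,0]<25)&(hsv[...,1]>130)&(hsv[...,2]>90)); bras[:,400:]=0
n,l,s,c=cv2.connectedComponentsWithStats(m)
v2,u2=np.nonzero(bras); N=ray("top",np.c_[u2,v2],.012)[:,:2]
for k in range(1,n):
    if s[k,4]<100: continue
    v,u=np.nonzero(l==k); H=ray("top",np.c_[u,v],.022)[:,:2].astype(np.float32); r=cv2.minAreaRect(H); hc=np.array(r[0])
    dd=np.linalg.norm(N-hc,axis=1); q=N[(dd>.1)&(dd<.125)]; 
    if len(q)<4: print("handle",hc,r[1],"no nozzle"); continue
    a=q.mean(0)-hc; L=np.linalg.norm(a); a/=L
    print(s[k,4],"hc",hc.round(4),np.round(r[1],3),"nd",L.round(4),len(q),"yaw",np.degrees(np.arctan2(a[1],a[0])).round(1),"origin(top)",(hc+.024*a).round(4),"robot",(hc+.024*a+[.003,.001]).round(4))
E
python3 ab.py pics/top_s11.png; python3 go.py .483 .141 .1 80.5
```

```text
298 hc [0.4561 0.1441] [0.02  0.089] nd 0.1132 15 yaw -9.7 origin(top) [0.4798 0.1401] robot [0.4828 0.1411]
284 hc [ 0.4196 -0.1013] [0.02  0.089] nd 0.1131 15 yaw -6.7 origin(top) [ 0.4434 -0.1041] robot [ 0.4464 -0.1031]
t 28.85 tcp [0.4266 0.0234 0.2271] yaw 40.06 grip 0.0416 F [-0.1  0.5  0.5] j [ 0.05  0.1  -0.18  1.29  0.    0.93]
turn -40.44  shift mm: x -36.2 y 125.3 z 127.1 |xy| 130.4
```

Request:
servo_tool --increments '[[60, [0, 0, 0], -8.1], [60, [0, 0, 0], -8.1], [60, [0, 0, 0], -8.1], [60, [0, 0, 0], -8.1], [60, [0, 0, 0], -8.1], [60, [-12, 41.8, 0], 0], [60, [-12, 41.8, 0], 0], [60, [-12, 41.8, 0], 0], [60, [0, 0, 50], 0], [60, [0, 0, 50], 0]]'

```text
clock: 29.85
eef_pos: [0.4848, 0.1433, 0.1272]
tool_rot: [0.081, 0.997, 0.001, 0.003]
ft_force: [0.0, 1.0, -1.1]
grip_width: 0.0651
```

Request:
servo_tool --increments '[[60, [0, 0, 50], 0], [60, [0, 0, 0], 0], [60, [0, 0, 0], 0], [60, [0, 0, 0], 0], [60, [0, 0, 0], 0], [60, [0, 0, 0], 0], [60, [0, 0, 0], 0], [60, [0, 0, 0], 0], [60, [0, 0, 0], 0], [60, [0, 0, 0], 0]]'

```text
clock: 30.85
eef_pos: [0.482, 0.1405, 0.0774]
tool_rot: [0.083, 0.997, 0.0, 0.0]
ft_force: [0.7, 0.1, 0.3]
grip_width: 0.0657
```

```bash
python3 - <<'E'
from h import *
c=viewer.camera("scene")[0]
cv2.imwrite("pics/s12.png",cv2.resize(c[150:300,250:450],None,fx=3,fy=3)[:,:,::-1])
E
python3 go.py .483 .141 .01 80.5
```

```text
t 30.9 tcp [0.4819 0.1405 0.0773] yaw 80.49 grip 0.0655 F [-0.5  0.8  0.9] j [ 0.28  0.37 -0.25  0.96  0.    0.45]
turn -0.01  shift mm: x -1.0 y 0.7 z 67.3 |xy| 1.2
```

View pics/s12.png

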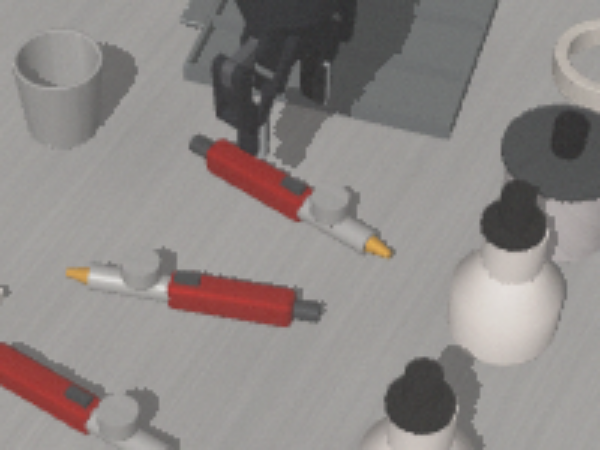

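Request:
servo_tool --increments '[[60, [-1, 0.7, 25], 0], [60, [0, 0, 25], 0], [60, [0, 0, 17.3], 0], [60, [0, 0, 0], 0], [60, [0, 0, 0], 0], [255, [0, 0, 0], 0], [255, [0, 0, 0], 0], [255, [0, 0, 0], 0], [255, [0, 0, 0], 0], [255, [0, 0, 0], 0]]'

```text
clock: 31.9
eef_pos: [0.484, 0.1412, 0.0112]
tool_rot: [0.083, 0.997, 0.0, 0.001]
ft_force: [-0.6, -0.1, 6.1]
grip_width: 0.0201
```

```bash
python3 go.py .449 .28 .12 100.3
```

```text
t 31.9 tcp [0.484  0.1412 0.0112] yaw 80.49 grip 0.0201 F [-0.6 -0.1  6.1] j [ 0.28  0.46 -0.32  0.8  -0.    0.45]
turn -19.81  shift mm: x 9.6 y 142.8 z -108.8 |xy| 143.1
```

Request:
servo_tool --increments '[[255, [0, 0, -20], 0], [255, [0, 0, -30], 0], [255, [0, 0, -30], 0], [255, [0, 0, 0], -6.6], [255, [0, 0, 0], -6.6], [255, [0, 0, 0], -6.6], [255, [2.4, 35.7, 0], 0], [255, [2.4, 35.7, 0], 0], [255, [2.4, 35.7, 0], 0], [255, [2.4, 35.7, 0], 0]]'

```text
clock: 32.9
eef_pos: [0.4474, 0.2808, 0.0898]
tool_rot: [-0.089, 0.996, -0.0, -0.0]
ft_force: [0.5, -0.2, -1.5]
grip_width: 0.0204
```

Request:
servo_tool --increments '[[255, [0, 0, 0], 0], [255, [0, 0, 0], 0], [255, [0, 0, 0], 0], [255, [0, 0, 0], 0], [255, [0, 0, 0], 0], [255, [0, 0, 0], 0], [255, [0, 0, 0], 0], [255, [0, 0, 0], 0], [255, [0, 0, 0], 0], [255, [0, 0, 0], 0]]'

```text
clock: 33.9
eef_pos: [0.4481, 0.2798, 0.09]
tool_rot: [-0.09, 0.996, 0.0, -0.0]
ft_force: [-0.8, 0.6, -1.9]
grip_width: 0.0199
```

```bash
python3 - <<'E'
from h import *
s=shot("s13");c=s["scene"][0]
cv2.imwrite("pics/s13.png",cv2.resize(c[80:280,250:500],None,fx=3,fy=3)[:,:,::-1])
E
python3 go.py .449 .28 .015 100.3
```

```text
t 34.0 tcp [0.4481 0.2799 0.09  ] yaw 100.3 grip 0.0203 F [ 0.   0.2 -1.7] j [ 0.56  0.4  -0.16  1.01 -0.    0.38]
turn 0.00  shift mm: x -0.9 y -0.0 z 75.0 |xy| 0.9
```

View pics/s13.png

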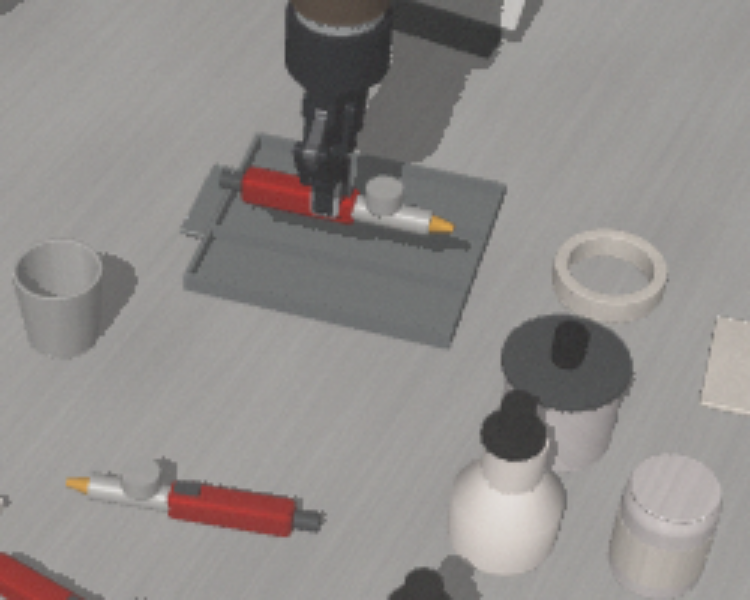

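Request:
servo_tool --increments '[[255, [-0.5, 0, 25], 0], [255, [0, 0, 25], 0], [255, [0, 0, 10], 0], [255, [0, 0, 8], 0], [255, [0, 0, 5], 0], [255, [0, 0, 1.5], 0], [255, [0, 0, 0], 0], [255, [0, 0, 0], 0], [255, [0, 0, 0], 0], [255, [0, 0, 0], 0]]'

```text
clock: 35.0
eef_pos: [0.4489, 0.2801, 0.016]
tool_rot: [-0.09, 0.996, 0.0, 0.0]
ft_force: [-0.5, 0.2, -2.0]
grip_width: 0.0199
```

```bash
python3 - <<'E'
from h import *
s=shot("s14");c=s["scene"][0]
cv2.imwrite("pics/s14.png",cv2.resize(c[80:280,250:500],None,fx=3,fy=3)[:,:,::-1])
E
python3 go.py .449 .28 .015 100.3
```

```text
t 35.1 tcp [0.4487 0.28   0.0158] yaw 100.29 grip 0.0202 F [-0.   0.3 -2.2] j [ 0.56  0.49 -0.24  0.84  0.    0.38]
turn -0.01  shift mm: x -0.2 y -0.1 z 0.8 |xy| 0.3
```

View pics/s14.png

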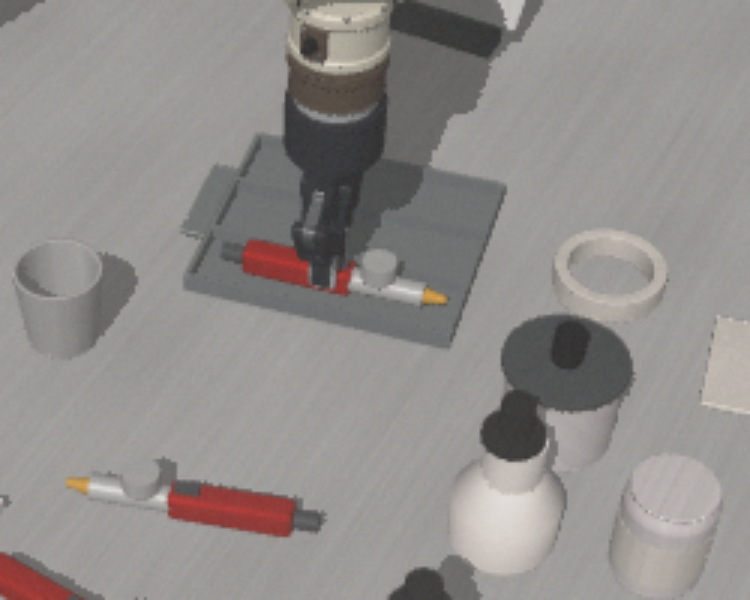

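Request:
servo_tool --increments '[[255, [0, 0, 1.5], 0], [255, [0, 0, 0], 0], [255, [0, 0, 0], 0], [160, [0, 0, 0], 0], [160, [0, 0, 0], 0], [160, [0, 0, 0], 0], [160, [0, 0, -10], 0], [160, [0, 0, -40], 0], [160, [0, 0, -50], 0], [160, [0, 0, -40], 0]]'

```text
clock: 36.1
eef_pos: [0.4489, 0.2801, 0.157]
tool_rot: [-0.09, 0.996, 0.0, 0.001]
ft_force: [0.7, 0.8, 0.3]
grip_width: 0.0315
```

Request:
servo_tool --increments '[[60, [0, -40, 0], 0], [60, [0, -40, 0], 0], [60, [0, -40, 0], 0], [60, [0, -40, 0], 0], [60, [0, 0, 0], 8.5], [60, [0, 0, 0], 8.5], [60, [0, 0, 0], 8.5], [60, [0, 0, 0], 8.5], [60, [0, 0, 0], 8.5], [60, [0, 0, 0], 8.5]]'

```text
clock: 37.1
eef_pos: [0.4773, 0.1225, 0.1547]
tool_rot: [0.351, 0.936, 0.0, 0.0]
ft_force: [-0.7, 1.2, -0.2]
grip_width: 0.0651
```

```bash
python3 - <<'E'
from h import *
s=shot("s15")
E
python3 ab.py pics/top_s15.png; python3 go.py .4752 .0249 .08 -73.4
```

```text
278 hc [0.4952 0.0308] [0.089 0.02 ] nd 0.1118 17 yaw -163.4 origin(top) [0.4722 0.0239] robot [0.4752 0.0249]
291 hc [ 0.4196 -0.1013] [0.02  0.089] nd 0.0593 33 yaw 49.7 origin(top) [ 0.4351 -0.083 ] robot [ 0.4381 -0.082 ]
332 hc [0.4218 0.2758] [0.09  0.022] nd 0.1141 24 yaw 11.0 origin(top) [0.4453 0.2804] robot [0.4483 0.2814]
t 37.2 tcp [0.4773 0.1225 0.1546] yaw 49.31 grip 0.0653 F [-0.8  0.6  0.3] j [ 0.25  0.27 -0.16  1.14 -0.    0.96]
turn 122.71  shift mm: x -29.9 y 92.9 z 74.6 |xy| 97.6
```

View pics/scene_s15.png

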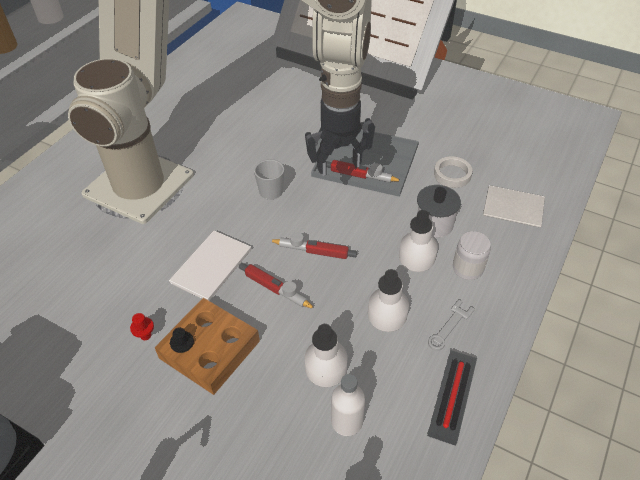

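View pics/top_s15.png

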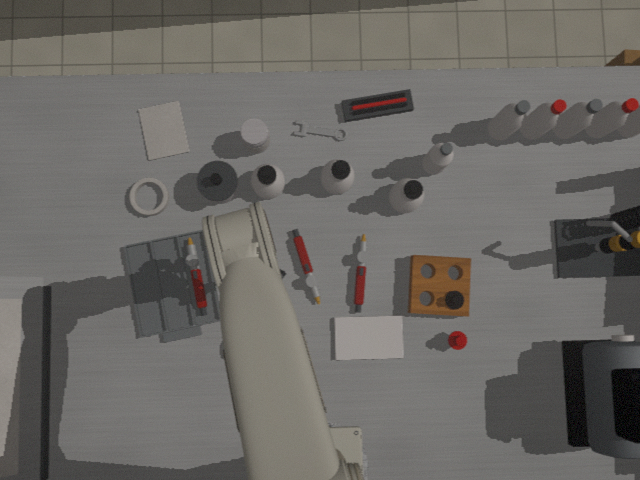

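Airbrush A lies in the right compartment (top (196,275)) with its nozzle toward the far end. B and C are unmoved. Now B, which needs the half turn.

Request:
servo_tool --increments '[[60, [0, 0, 0], 8.5], [60, [0, 0, 0], 8.5], [60, [0, 0, 0], 8.5], [60, [0, 0, 0], 8.5], [60, [0, 0, 0], 8.5], [60, [0, 0, 0], 8.5], [60, [0, 0, 0], 8.5], [60, [0, 0, 0], 8.5], [60, [0, 0, 0], 8.5], [60, [0, 0, 0], 8.5]]'

```text
clock: 38.2
eef_pos: [0.4772, 0.1225, 0.1544]
tool_rot: [0.89, 0.455, 0.0, 0.0]
ft_force: [0.2, 1.1, 0.2]
grip_width: 0.0655
```

Request:
servo_tool --increments '[[60, [0, 0, 0], 8.5], [60, [0, 0, 0], 8.5], [60, [0, 0, 0], 8.5], [60, [0, 0, 0], 8.5], [60, [0, 0, 0], 3.7], [60, [-10, 31, 0], 0], [60, [-10, 31, 0], 0], [60, [-10, 31, 0], 0], [60, [0, 0, 40], 0], [60, [0, 0, 40], 0]]'

```text
clock: 39.2
eef_pos: [0.477, 0.0238, 0.075]
tool_rot: [0.989, 0.145, 0.003, 0.0]
ft_force: [0.2, -0.1, 0.8]
grip_width: 0.0654
```

Request:
servo_tool --increments '[[60, [0, 0, 0], 0], [60, [0, 0, 0], 0], [60, [0, 0, 0], 0], [60, [0, 0, 0], 0], [60, [0, 0, 0], 0], [60, [0, 0, 0], 0], [60, [0, 0, 0], 0], [60, [0, 0, 0], 0], [60, [0, 0, 0], 0], [60, [0, 0, 0], 0]]'

```text
clock: 40.2
eef_pos: [0.4749, 0.0248, 0.0739]
tool_rot: [0.99, 0.144, -0.0, 0.0]
ft_force: [0.5, -0.6, -0.3]
grip_width: 0.0652
```

```bash
python3 - <<'E'
from h import *
s=shot("s16");c=s["scene"][0]
cv2.imwrite("pics/s16.png",cv2.resize(c[130:330,220:470],None,fx=3,fy=3)[:,:,::-1])
E
python3 go.py .4752 .0249 .01 -73.4
```

```text
t 40.3 tcp [0.4749 0.0248 0.0739] yaw -73.41 grip 0.0654 F [-0.1  0.8 -0.4] j [ 0.05  0.33 -0.32  0.93 -0.    2.9 ]
turn -0.01  shift mm: x 0.3 y -0.0 z 63.9 |xy| 0.3
```

View pics/s16.png

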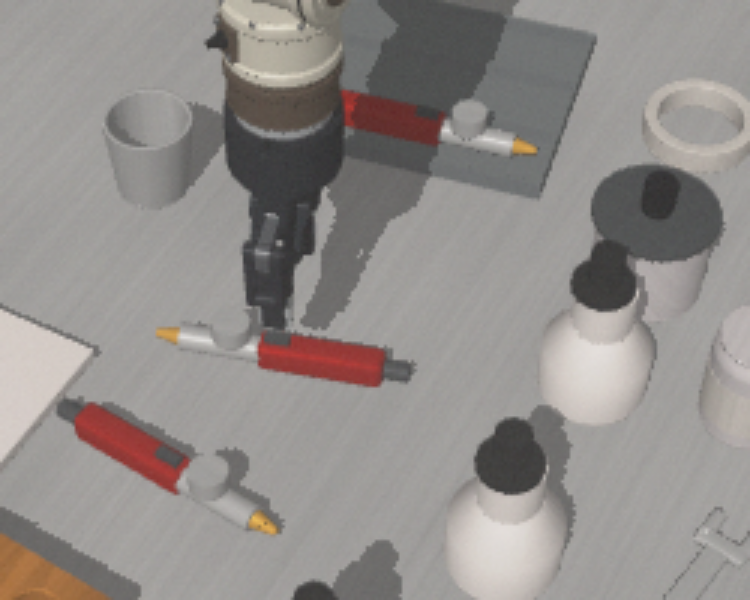

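Request:
servo_tool --increments '[[60, [0, 0, 25], 0], [60, [0, 0, 25], 0], [60, [0, 0, 14], 0], [60, [0, 0, 0], 0], [60, [0, 0, 0], 0], [255, [0, 0, 0], 0], [255, [0, 0, 0], 0], [255, [0, 0, 0], 0], [255, [0, 0, 0], 0], [255, [0, 0, 0], 0]]'

```text
clock: 41.3
eef_pos: [0.476, 0.0247, 0.0111]
tool_rot: [0.99, 0.144, 0.001, 0.0]
ft_force: [-1.1, -0.7, 5.9]
grip_width: 0.0203
```

Request:
servo_tool --increments '[[255, [0, 0, -20], 0], [255, [0, 0, -40], 0], [255, [0, 0, -40], 0], [255, [0, 0, -20], 0], [255, [0, 0, 0], -8.5], [255, [0, 0, 0], -8.5], [255, [0, 0, 0], -8.5], [255, [0, 0, 0], -8.5], [255, [0, 0, 0], -8.5], [255, [0, 0, 0], -8.5]]'

```text
clock: 42.3
eef_pos: [0.4745, 0.0248, 0.1297]
tool_rot: [0.829, 0.559, -0.0, -0.0]
ft_force: [-0.5, -0.7, -1.8]
grip_width: 0.0204
```

```bash
python3 - <<'E'
from h import *
s=shot("s17");c=s["scene"][0]
cv2.imwrite("pics/s17.png",cv2.resize(c[130:330,220:470],None,fx=3,fy=3)[:,:,::-1])
E
python3 go.py .4376 .342 .13 100.3
```

```text
t 42.4 tcp [0.4746 0.0249 0.1297] yaw -22.42 grip 0.0204 F [ 0.  -1.3 -1.3] j [ 0.05  0.26 -0.24  1.07  0.    2.01]
turn -122.72  shift mm: x -20.3 y 318.6 z -0.3 |xy| 319.3
```

View pics/s17.png

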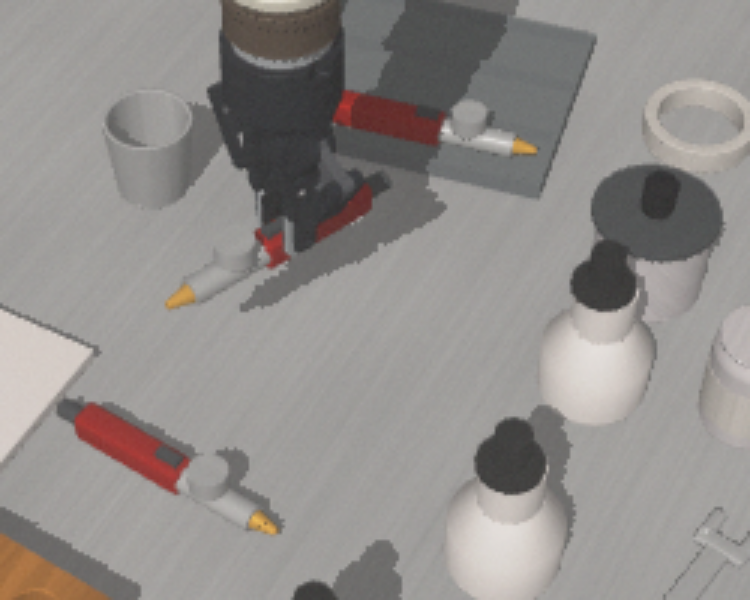

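B is held and level. Finishing the half turn and moving to the middle compartment.

Request:
servo_tool --increments '[[255, [0, 0, 0], -8.5], [255, [0, 0, 0], -8.5], [255, [0, 0, 0], -8.5], [255, [0, 0, 0], -8.5], [255, [0, 0, 0], -8.5], [255, [0, 0, 0], -8.5], [255, [0, 0, 0], -8.5], [255, [0, 0, 0], -8.5], [255, [0, 0, 0], -8.5], [255, [0, 0, 0], -8.5]]'

```text
clock: 43.4
eef_pos: [0.4747, 0.0248, 0.1298]
tool_rot: [0.236, 0.972, -0.0, -0.0]
ft_force: [0.5, 0.7, -1.3]
grip_width: 0.0206
```

Request:
servo_tool --increments '[[255, [0, 0, 0], -8.5], [255, [0, 0, 0], -8.5], [255, [0, 0, 0], -8.5], [255, [0, 0, 0], -8.5], [255, [0, 0, 0], -3.7], [255, [-2.9, 45.5, 0], 0], [255, [-2.9, 45.5, 0], 0], [255, [-2.9, 45.5, 0], 0], [255, [-2.9, 45.5, 0], 0], [255, [-2.9, 45.5, 0], 0]]'

```text
clock: 44.4
eef_pos: [0.448, 0.2529, 0.13]
tool_rot: [-0.088, 0.996, -0.0, -0.0]
ft_force: [1.7, -0.0, -1.8]
grip_width: 0.0201
```

Request:
servo_tool --increments '[[255, [-2.9, 45.5, 0], 0], [255, [-2.9, 45.5, 0], 0], [255, [0, 0, 30], 0], [255, [0, 0, 30], 0], [255, [0, 0, 0], 0], [255, [0, 0, 0], 0], [255, [0, 0, 0], 0], [255, [0, 0, 0], 0], [255, [0, 0, 0], 0], [255, [0, 0, 0], 0]]'

```text
clock: 45.4
eef_pos: [0.4386, 0.342, 0.071]
tool_rot: [-0.089, 0.996, 0.0, 0.001]
ft_force: [0.6, 0.1, -1.6]
grip_width: 0.0204
```

```bash
python3 - <<'E'
from h import *
s=shot("s18");c=s["scene"][0]
cv2.imwrite("pics/s18.png",cv2.resize(c[80:280,250:500],None,fx=3,fy=3)[:,:,::-1])
E
python3 go.py .4376 .342 .015 100.3
```

```text
t 45.5 tcp [0.4383 0.3419 0.0705] yaw 100.27 grip 0.0206 F [ 0.6 -1.3 -0.9] j [ 0.66  0.47 -0.11  1.    0.    0.48]
turn -0.03  shift mm: x 0.7 y 0.3 z 55.5 |xy| 0.7
```

View pics/s18.png

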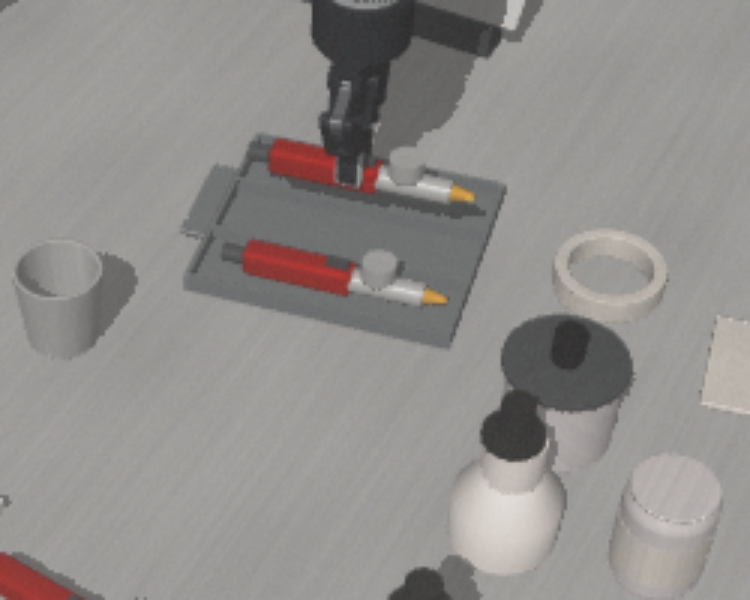

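B is aligned, with its nozzle toward the far end. Lowering and releasing.

Request:
servo_tool --increments '[[255, [0, 0, 20], 0], [255, [0, 0, 20], 0], [255, [0, 0, 8], 0], [255, [0, 0, 6], 0], [255, [0, 0, 2], 0], [255, [0, 0, 0], 0], [255, [0, 0, 0], 0], [160, [0, 0, 0], 0], [160, [0, 0, 0], 0], [160, [0, 0, 0], 0]]'

```text
clock: 46.5
eef_pos: [0.4386, 0.3422, 0.0142]
tool_rot: [-0.09, 0.996, 0.0, 0.0]
ft_force: [0.3, 0.1, -0.2]
grip_width: 0.0318
```

Request:
servo_tool --increments '[[160, [0, 0, -10], 0], [160, [0, 0, -40], 0], [160, [0, 0, -50], 0], [60, [0, -45, 0], 0], [60, [0, -45, 0], 0], [60, [0, -45, 0], 0], [60, [0, -45, 0], 0], [60, [0, -45, 0], 0], [60, [0, -45, 0], 0], [60, [0, -45, 0], 0]]'

```text
clock: 47.5
eef_pos: [0.4948, 0.0301, 0.115]
tool_rot: [-0.09, 0.996, -0.0, 0.001]
ft_force: [-0.0, 0.6, -0.3]
grip_width: 0.0655
```

```bash
python3 - <<'E'
from h import *
s=shot("s19")
E
python3 ab.py pics/top_s19.png; python3 go.py .4464 -.1031 .075 83.3
```

```text
288 hc [ 0.4195 -0.1016] [0.02  0.089] nd 0.1134 15 yaw -6.6 origin(top) [ 0.4433 -0.1043] robot [ 0.4463 -0.1033]
338 hc [0.423  0.3176] [0.09  0.023] nd 0.1119 47 yaw 0.1 origin(top) [0.447  0.3177] robot [0.45   0.3187]
334 hc [0.4218 0.2759] [0.089 0.023] nd 0.1149 27 yaw 13.7 origin(top) [0.4451 0.2816] robot [0.4481 0.2826]
t 47.6 tcp [0.4955 0.027  0.1149] yaw 99.85 grip 0.0652 F [-0.3  0.3  0.3] j [ 0.06  0.32 -0.21  1.04 -0.   -0.12]
turn 16.55  shift mm: x 33.6 y -135.0 z 39.9 |xy| 139.1
```

View pics/scene_s19.png

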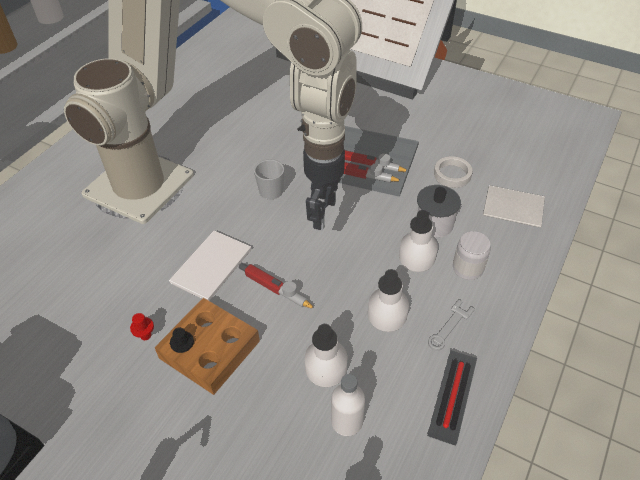

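View pics/top_s19.png

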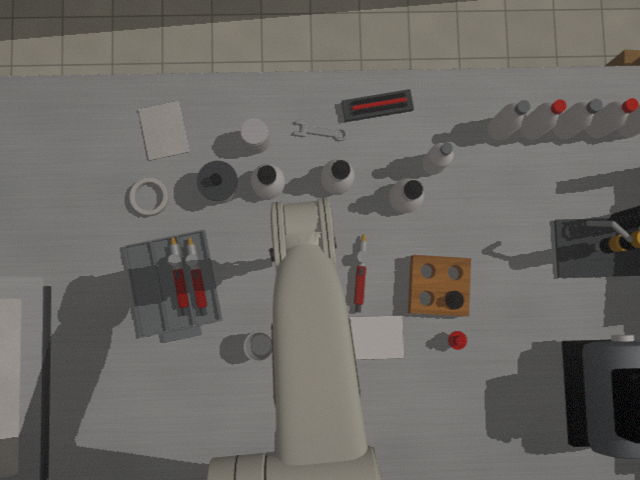

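Run:
```python
from h import *
p=cv2.imread("pics/top_s19.png"); P=cloud("top",np.load("pics/top_s19.npy"))
for u,v in [(179,285),(181,300),(198,285),(200,300),(177,268)]:
    print((u,v),P[v,u].round(4))
q=cv2.imread("pics/scene_s19.png")
cv2.imwrite("pics/s19.png",np.hstack([cv2.resize(p[225:345,115:235],None,fx=3.3,fy=3.3),cv2.resize(q[120:220,320:420],None,fx=3.96,fy=3.96)]))
```

```text
(179, 285) [0.4296 0.3191 0.0315]
(181, 300) [0.3949 0.3158 0.0258]
(198, 285) [0.4285 0.2752 0.0317]
(200, 300) [0.373  0.0299 1.4639]
(177, 268) [0.4697 0.3248 0.0256]
```

View pics/s19.png

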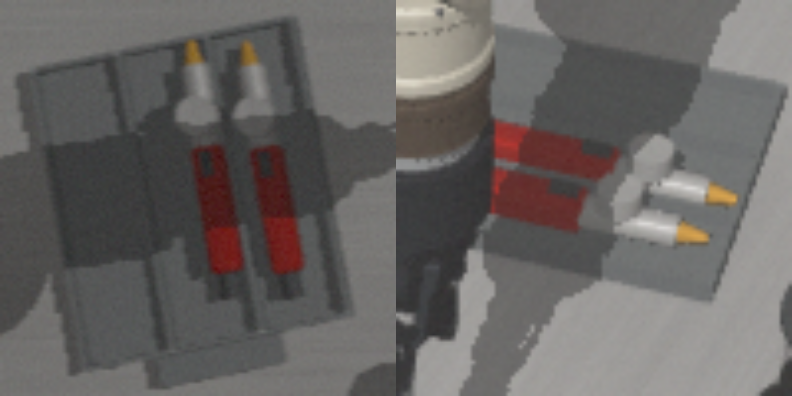

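Airbrush B was placed in the middle, but something has knocked it sideways toward the divider beside A (top (180,285)), leaving the two about 38 mm apart. I'll fetch C first, since I'm close to it, and then re-centre B.

Request:
servo_tool --increments '[[60, [0, 0, 0], 8.3], [60, [0, 0, 0], 8.3], [60, [8.4, -33.8, 0], 0], [60, [8.4, -33.8, 0], 0], [60, [8.4, -33.8, 0], 0], [60, [8.4, -33.8, 0], 0], [60, [0, 0, 40], 0], [60, [0, 0, 0], 0], [60, [0, 0, 0], 0], [60, [0, 0, 0], 0]]'

```text
clock: 48.6
eef_pos: [0.4473, -0.0982, 0.0753]
tool_rot: [0.054, 0.999, -0.0, 0.001]
ft_force: [0.3, 0.1, -0.4]
grip_width: 0.065
```

```bash
python3 go.py .4464 -.1033 .01 83.3;  python3 - <<'E'
from h import *
s=shot("s20"); p=s["top"][0]; q=s["scene"][0]
cv2.imwrite("pics/s20.png",np.hstack([cv2.resize(p[225:345,115:235],None,fx=3.3,fy=3.3),cv2.resize(q[110:210,310:430],None,fx=3.3,fy=3.96)])[:,:,::-1])
E
python3 ab.py pics/top_s20.png;python3 go.py .4464 -.1033 .01 83.3
```

```text
t 48.6 tcp [ 0.4473 -0.0982  0.0753] yaw 83.78 grip 0.065 F [ 0.3  0.1 -0.4] j [-0.22  0.29 -0.36  0.91  0.   -0.11]
turn 0.48  shift mm: x 0.3 y -5.2 z 65.3 |xy| 5.2
340 hc [0.4228 0.3177] [0.089 0.023] nd 0.112 46 yaw 0.2 origin(top) [0.4468 0.3178] robot [0.4498 0.3188]
324 hc [0.4217 0.2758] [0.089 0.022] nd 0.1151 26 yaw 13.7 origin(top) [0.4451 0.2815] robot [0.4481 0.2825]
t 48.7 tcp [ 0.4475 -0.0983  0.0754] yaw 83.78 grip 0.0655 F [ 0.2 -0.1 -0.2] j [-0.22  0.29 -0.36  0.91  0.   -0.11]
turn 0.48  shift mm: x 0.6 y -5.1 z 65.4 |xy| 5.1
```

View pics/s20.png

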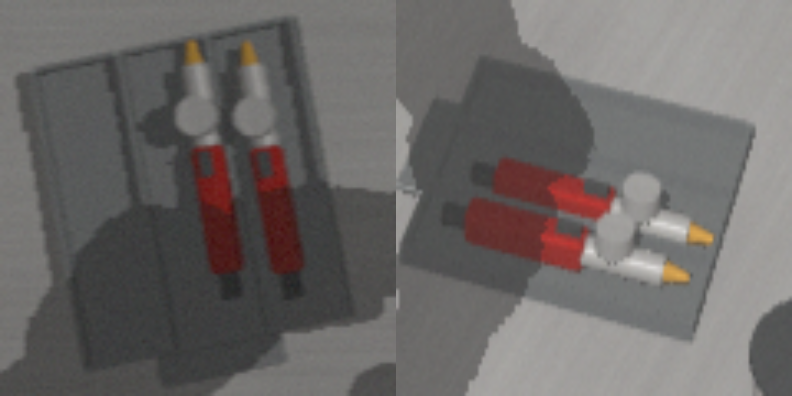

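Request:
servo_tool --increments '[[60, [0.6, -5.1, 25], 0.5], [60, [0, 0, 25], 0], [60, [0, 0, 15], 0], [60, [0, 0, 0], 0], [60, [0, 0, 0], 0], [255, [0, 0, 0], 0], [255, [0, 0, 0], 0], [255, [0, 0, 0], 0], [255, [0, 0, 0], 0], [255, [0, 0, 0], 0]]'

```text
clock: 49.7
eef_pos: [0.4459, -0.1041, 0.0101]
tool_rot: [0.059, 0.998, -0.0, 0.001]
ft_force: [-1.7, 0.2, 6.2]
grip_width: 0.0206
```

```bash
python3 go.py .4263 .404 .12 100.3
```

```text
t 49.7 tcp [ 0.4459 -0.1041  0.0101] yaw 83.19 grip 0.0206 F [-1.7  0.2  6.2] j [-0.23  0.39 -0.44  0.74 -0.   -0.11]
turn -17.11  shift mm: x -71.6 y 503.4 z -109.9 |xy| 508.5
```

Request:
servo_tool --increments '[[255, [0, 0, -20], 0], [255, [0, 0, -45], 0], [255, [0, 0, -45], 0], [255, [0, 0, 0], -8.55], [255, [0, 0, 0], -8.55], [255, [-6.5, 45.8, 0], 0], [255, [-6.5, 45.8, 0], 0], [255, [-6.5, 45.8, 0], 0], [255, [-6.5, 45.8, 0], 0], [255, [-6.5, 45.8, 0], 0]]'

```text
clock: 50.7
eef_pos: [0.4355, 0.1289, 0.1191]
tool_rot: [-0.089, 0.996, -0.0, 0.0]
ft_force: [0.8, -0.3, -1.4]
grip_width: 0.0201
```

Request:
servo_tool --increments '[[255, [-6.5, 45.8, 0], 0], [255, [-6.5, 45.8, 0], 0], [255, [-6.5, 45.8, 0], 0], [255, [-6.5, 45.8, 0], 0], [255, [-6.5, 45.8, 0], 0], [255, [-6.5, 45.8, 0], 0], [255, [0, 0, 25], 0], [255, [0, 0, 25], 0], [255, [0, 0, 0], 0], [255, [0, 0, 0], 0]]'

```text
clock: 51.7
eef_pos: [0.4247, 0.4041, 0.0686]
tool_rot: [-0.09, 0.996, -0.001, -0.001]
ft_force: [0.3, 0.2, -1.4]
grip_width: 0.0202
```

```bash
python3 - <<'E'
from h import *
s=shot("s21"); p=s["top"][0]; q=s["scene"][0]
cv2.imwrite("pics/s21.png",np.hstack([cv2.resize(p[225:345,115:235],None,fx=3.3,fy=3.3),cv2.resize(q[80:210,310:430],None,fx=3,fy=3.046)])[:,:,::-1])
E
python3 go.py .4263 .404 .015 100.3
```

```text
t 51.8 tcp [0.4262 0.405  0.0705] yaw 100.26 grip 0.0205 F [-0.1 -0.1 -1. ] j [ 0.76  0.52 -0.01  1.03  0.    0.58]
turn -0.04  shift mm: x 0.0 y -1.0 z 55.5 |xy| 1.0
```

View pics/s21.png

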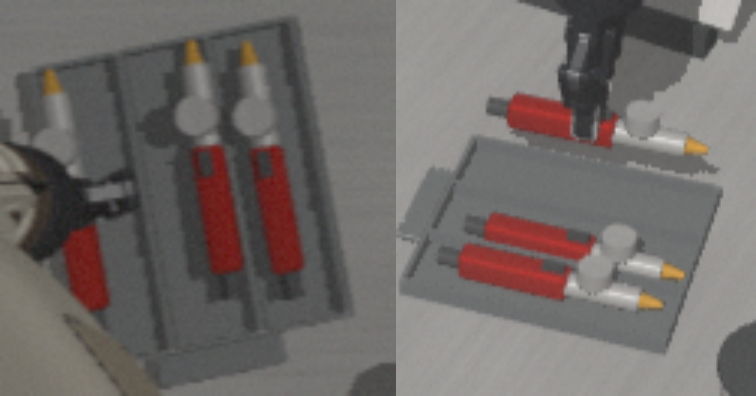

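Request:
servo_tool --increments '[[255, [0, -1, 20], 0], [255, [0, 0, 20], 0], [255, [0, 0, 8], 0], [255, [0, 0, 6], 0], [255, [0, 0, 2], 0], [255, [0, 0, 0], 0], [255, [0, 0, 0], 0], [160, [0, 0, 0], 0], [160, [0, 0, 0], 0], [160, [0, 0, 0], 0]]'

```text
clock: 52.8
eef_pos: [0.4256, 0.4039, 0.0133]
tool_rot: [-0.09, 0.996, 0.0, 0.0]
ft_force: [0.1, -0.6, 1.2]
grip_width: 0.0317
```

Request:
servo_tool --increments '[[160, [0, 0, -10], 0], [160, [0, 0, -40], 0], [160, [0, 0, -40], 0], [160, [0, -45, 0], 0], [160, [0, -45, 0], 0], [160, [0, -45, 0], 0], [160, [0, -45, 0], 0], [160, [0, -45, 0], 0], [160, [0, -45, 0], 0], [160, [0, 0, 0], 0]]'

```text
clock: 53.8
eef_pos: [0.4744, 0.1333, 0.1038]
tool_rot: [-0.086, 0.996, -0.001, 0.0]
ft_force: [-1.2, 0.0, -0.9]
grip_width: 0.0318
```

```bash
python3 - <<'E'
from h import *
s=shot("s22"); p=s["top"][0]; q=s["scene"][0]
cv2.imwrite("pics/s22.png",np.hstack([cv2.resize(p[225:345,115:235],None,fx=3.3,fy=3.3),cv2.resize(q[80:210,310:430],None,fx=3,fy=3.046)])[:,:,::-1])
img=p[:,:,::-1].copy();hsv=cv2.cvtColor(img,cv2.COLOR_BGR2HSV)
m=(((hsv[...,0]<8)|(hsv[...,0]>172))&(hsv[...,1]>120)).astype(np.uint8); m[:225]=0; m[345:]=0; m[:,235:]=0; m[:,:115]=0
n,l,s,c=cv2.connectedComponentsWithStats(m)
T0=np.array([.4346,.341]); r=np.radians(10.3); ex=np.array([np.cos(r),np.sin(r)]);ey=np.array([-np.sin(r),np.cos(r)])
for k in range(1,n):
    if s[k,4]<60: continue
    v,u=np.nonzero(l==k); H=ray("top",np.c_[u,v],.027)[:,:2].astype(np.float32); rc=cv2.minAreaRect(H)
    vx,vy,_,_=cv2.fitLine(H,cv2.DIST_L2,0,.01,.01).ravel(); 
    if vx<0: vx,vy=-vx,-vy
    hc=np.array(rc[0]); o=hc+.024*np.array([vx,vy])
    print(s[k,4],"hc",hc.round(4),np.round(rc[1],3),"yaw",np.degrees(np.arctan2(vy,vx)).round(1),"origin",o.round(4),"in tray",np.round([(o-T0)@ex,(o-T0)@ey],4))
E
python3 go.py .4263 .404 .015 100.3
```

```text
337 hc [0.4227 0.3164] [0.089 0.023] yaw 8.3 origin [0.4464 0.3199] in tray [ 0.0079 -0.0229]
332 hc [0.4214 0.2748] [0.089 0.023] yaw 10.2 origin [0.445  0.2791] in tray [-0.0008 -0.0628]
358 hc [0.4004 0.3982] [0.089 0.024] yaw 9.8 origin [0.4241 0.4023] in tray [0.0006 0.0622]
t 53.9 tcp [0.4742 0.1372 0.1038] yaw 100.13 grip 0.0317 F [ 0.4  0.6 -0.3] j [ 0.28  0.32 -0.23  1.01  0.    0.1 ]
turn -0.17  shift mm: x -0.6 y 271.1 z 88.8 |xy| 271.1
```

View pics/s22.png

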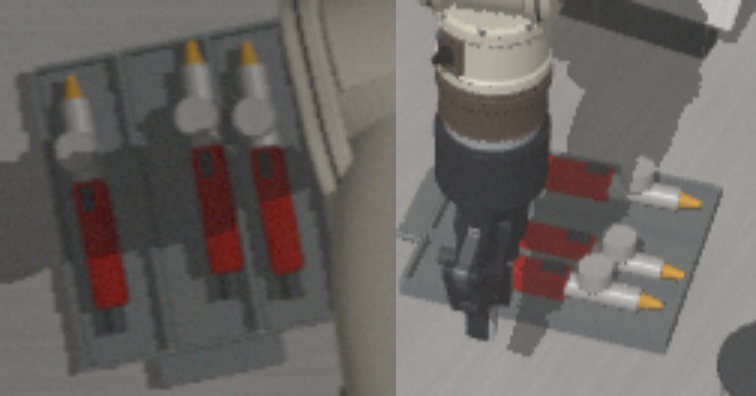

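A and C lie right (tray y −63 and +62 mm). B sits at about −23 mm against the divider. I'll pinch its paint cup fore and aft and drag it back to the middle, so no finger has to go into the narrow gap beside A.

```bash
python3 - <<'E'
from h import *
print("cup B",ray("top",[174.4,260.2],.041)[0].round(4),"cup A",ray("top",[115+254/3.3,225+117/3.3],.041)[0].round(4))
P=cloud("top",np.load("pics/top_s22.npy"))
m=(P[...,2]>.034)&(P[...,2]<.05)&(np.hypot(P[...,0]-.488,P[...,1]-.326)<.028)
q=P[m]; print(m.sum(),np.median(q[:,2]),cv2.minEnclosingCircle(q[:,:2].astype(np.float32)))
# profile of B along its axis
o=np.array([.4464,.3199]);e=np.array([.9895,.1443])
for x in np.arange(-.09,.1,.01):
    c=o+x*e; m=np.hypot(P[...,0]-c[0],P[...,1]-c[1])<.005
    print(round(x,3),m.sum(),np.round(np.median(P[m][:,2]),4) if m.any() else None,end="; ")
E
python3 go.py .491 .326 .09 8.3
```

```text
cup B [0.4868 0.3276 0.041 ] cup A [0.4853 0.2871 0.041 ]
130 0.041959770246992156 ((0.4840410053730011, 0.3193805515766144), 0.022385619580745697)
-0.09 15 0.0063; -0.08 15 0.0222; -0.07 14 0.0247; -0.06 15 0.029; -0.05 18 0.027; -0.04 16 0.0284; -0.03 16 0.0295; -0.02 14 0.0322; -0.01 17 0.0298; -0.0 14 0.0317; 0.01 18 0.0332; 0.02 13 0.028; 0.03 20 0.033; 0.04 15 0.0422; 0.05 14 0.0425; 0.06 12 0.0252; 0.07 15 0.0262; 0.08 14 0.0255; 0.09 19 0.0162; t 53.9 tcp [0.4742 0.1372 0.1038] yaw 100.13 grip 0.0317 F [ 0.4  0.6 -0.3] j [ 0.28  0.32 -0.23  1.01  0.    0.1 ]
turn 91.83  shift mm: x 184.4 y 43.9 z 13.8 |xy| 189.6
```

Request:
servo_tool --increments '[[125, [0, 0, 0], 8.5], [125, [0, 0, 0], 8.5], [125, [0, 0, 0], 8.5], [125, [0, 0, 0], 8.5], [125, [0, 0, 0], 8.5], [125, [0, 0, 0], 8.5], [125, [0, 0, 0], 8.5], [125, [0, 0, 0], 8.5], [125, [0, 0, 0], 8.5], [125, [0, 0, 0], 8.5]]'

```text
clock: 54.9
eef_pos: [0.4736, 0.14, 0.1033]
tool_rot: [0.608, 0.794, 0.0, -0.0]
ft_force: [0.6, -0.7, -0.0]
grip_width: 0.0439
```

Request:
servo_tool --increments '[[125, [0, 0, 0], 6.8], [125, [46, 10.8, 0], 0], [125, [46, 10.8, 0], 0], [125, [46, 10.8, 0], 0], [125, [46, 10.8, 0], 0], [125, [0, 0, 20], 0], [125, [0, 0, 0], 0], [125, [0, 0, 0], 0], [125, [0, 0, 0], 0], [125, [0, 0, 0], 0]]'

```text
clock: 55.9
eef_pos: [0.4897, 0.326, 0.084]
tool_rot: [0.653, 0.757, 0.001, 0.0]
ft_force: [0.1, -0.2, 0.5]
grip_width: 0.0434
```

```bash
python3 - <<'E'
from h import *
s=shot("s23"); p=s["top"][0]; q=s["scene"][0]
cv2.imwrite("pics/s23.png",np.hstack([cv2.resize(p[225:345,115:235],None,fx=3.3,fy=3.3),cv2.resize(q[80:210,310:430],None,fx=3,fy=3.046)])[:,:,::-1])
E
python3 go.py .490 .3275 .034 8.3
```

```text
t 56.0 tcp [0.4898 0.3259 0.0839] yaw 8.42 grip 0.0433 F [ 0.4 -0.2 -0. ] j [0.59 0.51 0.01 1.07 0.   2.01]
turn 0.12  shift mm: x 1.6 y 0.4 z 49.9 |xy| 1.6
```

View pics/s23.png

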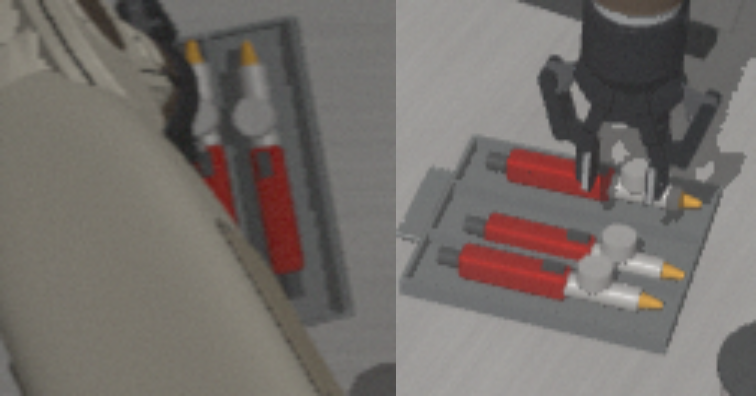

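Request:
servo_tool --increments '[[125, [1.2, 0, 15], 0], [125, [0, 0, 12], 0], [125, [0, 0, 0], 0], [125, [0, 0, 0], 0], [125, [0, 0, 0], 0], [125, [0, 0, 0], 0], [125, [0, 0, 0], 0], [125, [0, 0, 0], 0], [125, [0, 0, 0], 0], [125, [0, 0, 0], 0]]'

```text
clock: 57.0
eef_pos: [0.4891, 0.3276, 0.0561]
tool_rot: [0.653, 0.758, 0.0, 0.0]
ft_force: [-0.1, -0.1, 0.6]
grip_width: 0.0435
```

```bash
python3 - <<'E'
from h import *
q=viewer.camera("scene")[0]
cv2.imwrite("pics/s24.png",cv2.resize(q[100:210,310:430],None,fx=5,fy=5)[:,:,::-1])
E
python3 go.py .490 .3275 .034 8.3
```

```text
t 57.05 tcp [0.4891 0.3276 0.056 ] yaw 8.5 grip 0.0437 F [-0.  -0.5  0.2] j [ 0.59  0.54 -0.02  1.01  0.    2.01]
turn 0.20  shift mm: x -0.2 y 0.9 z 22.0 |xy| 0.9
```

View pics/s24.png

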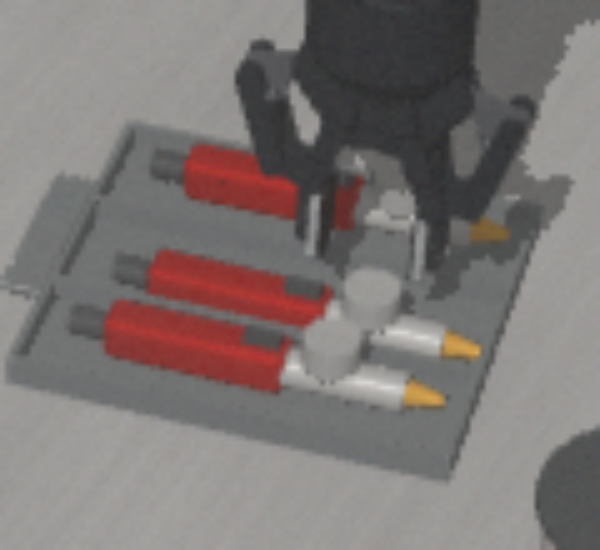

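Request:
servo_tool --increments '[[125, [0, 0.5, 10], 0], [125, [0, 0, 8], 0], [125, [0, 0, 4], 0], [125, [0, 0, 0], 0], [125, [0, 0, 0], 0], [255, [0, 0, 0], 0], [255, [0, 0, 0], 0], [255, [0, 0, 0], 0], [255, [0, 0, 0], 0], [255, [0, 0, 0], 0]]'

```text
clock: 58.05
eef_pos: [0.4902, 0.328, 0.0347]
tool_rot: [0.653, 0.758, 0.001, 0.0]
ft_force: [1.4, -0.4, 4.1]
grip_width: 0.0242
```

```bash
python3 - <<'E'
from h import *
q=viewer.camera("scene")[0]
cv2.imwrite("pics/s25.png",cv2.resize(q[100:210,310:430],None,fx=5,fy=5)[:,:,::-1])
E
python3 go.py .490 .3275 .034 8.3
```

```text
t 58.1 tcp [0.4902 0.3279 0.0347] yaw 8.49 grip 0.0244 F [ 0.9 -0.3  3.6] j [ 0.59  0.56 -0.05  0.96 -0.    2.01]
turn 0.19  shift mm: x -0.4 y -0.3 z 0.7 |xy| 0.5
```

View pics/s25.png

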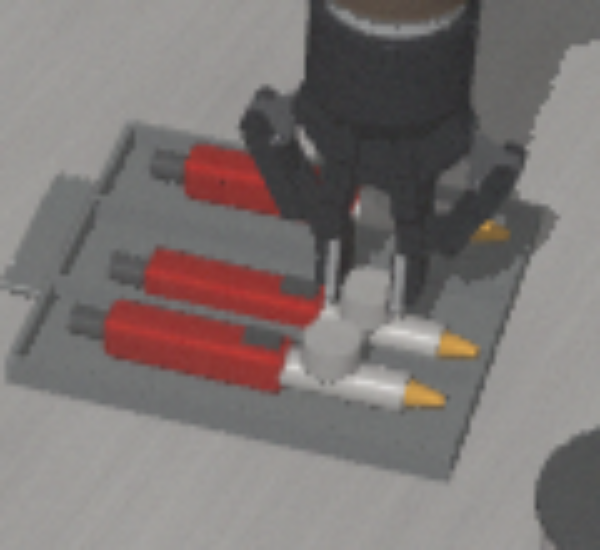

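The cup is gripped. Dragging B 21 mm sideways to the middle.

Request:
servo_tool --increments '[[255, [0, 0, -1], 0], [255, [5, -1, 0], -0.5], [255, [5, -1, 0], -0.5], [255, [5, -1, 0], -0.5], [255, [5, -1, 0], -0.3], [255, [2, 0, 0], 0], [255, [0, 0, 1], 0], [255, [0, 0, 0], 0], [255, [0, 0, 0], 0], [255, [0, 0, 0], 0]]'

```text
clock: 59.1
eef_pos: [0.4817, 0.349, 0.0345]
tool_rot: [0.641, 0.768, 0.0, -0.0]
ft_force: [-0.2, -1.3, 4.9]
grip_width: 0.0244
```

Request:
servo_tool --increments '[[140, [0, 0, 0], 0], [140, [0, 0, 0], 0], [140, [0, 0, 0], 0], [140, [0, 0, 0], 0], [140, [0, 0, -20], 0], [140, [0, 0, -40], 0], [140, [0, 0, -40], 0], [140, [0, 0, -40], 0], [140, [0, 0, -40], 0], [140, [-45, -15, 0], 0]]'

```text
clock: 60.1
eef_pos: [0.4801, 0.308, 0.2212]
tool_rot: [0.639, 0.769, 0.009, 0.002]
ft_force: [1.3, -0.9, 0.4]
grip_width: 0.0383
```

Request:
servo_tool --increments '[[140, [-45, -15, 0], 0], [140, [-45, -15, 0], 0], [140, [-45, -15, 0], 0], [140, [-45, -15, 0], 0], [140, [-45, -15, 0], 0], [140, [-45, -15, 0], 0], [140, [-45, -15, 0], 0], [140, [-45, -15, 0], 0], [140, [-45, -15, 0], 0], [140, [0, 0, 0], 0]]'

```text
clock: 61.1
eef_pos: [0.4139, -0.1257, 0.2141]
tool_rot: [0.644, 0.765, -0.001, 0.001]
ft_force: [-0.5, -0.6, -0.1]
grip_width: 0.0385
```

```bash
cat > fin.py <<'E'
from h import *
import sys
p=cv2.imread(sys.argv[1]); hsv=cv2.cvtColor(p,cv2.COLOR_BGR2HSV)
m=(((hsv[...,0]<8)|(hsv[...,0]>172))&(hsv[...,1]>120)).astype(np.uint8); m[:225]=0; m[345:]=0; m[:,235:]=0; m[:,:115]=0
n,l,s,c=cv2.connectedComponentsWithStats(m)
T0=np.array([.4346,.341]); r=np.radians(10.3); ex=np.array([np.cos(r),np.sin(r)]);ey=np.array([-np.sin(r),np.cos(r)])
for k in range(1,n):
    if s[k,4]<60: continue
    v,u=np.nonzero(l==k); H=ray("top",np.c_[u,v],.027)[:,:2].astype(np.float32); rc=cv2.minAreaRect(H)
    vx,vy,_,_=cv2.fitLine(H,cv2.DIST_L2,0,.01,.01).ravel()
    if vx<0: vx,vy=-vx,-vy
    hc=np.array(rc[0]); o=hc+.024*np.array([vx,vy])
    print(s[k,4],"yaw",np.degrees(np.arctan2(vy,vx)).round(1),"in tray",np.round([(o-T0)@ex,(o-T0)@ey],4))
E
python3 chk.py s26; python3 fin.py pics/top_s26.png; python3 go.py .3 0 .25
```

```text
top lidplate (1143, array([0.6653, 0.2221, 0.0767]), 'tilt', array([-0.003,  0.004])) knob (89, array([0.6648, 0.2218, 0.1038]), 'tilt', array([ 0.082, -0.02 ]))
  flange (145, array([0.6687, 0.1072, 0.1126]), 'tilt', array([-0.012, -0.02 ])) knob (84, array([0.6691, 0.1057, 0.1406]), 'tilt', array([ 0.07 , -0.012]))
  flange (158, array([ 0.677 , -0.0585,  0.1121]), 'tilt', array([-0.01 ,  0.015])) knob (86, array([ 0.6771, -0.0593,  0.1402]), 'tilt', array([-0.054,  0.022]))
  flange (147, array([ 0.6282, -0.2205,  0.1121]), 'tilt', array([ 0.017, -0.011])) knob (87, array([ 0.628 , -0.2212,  0.1408]), 'tilt', array([ 0.011, -0.017]))
scene lidplate (943, array([0.6693, 0.2215, 0.077 ]), 'tilt', array([0.002, 0.004])) knob (89, array([0.6699, 0.2208, 0.1046]), 'tilt', array([-0.049,  0.086]))
  flange (177, array([0.6746, 0.1059, 0.1129]), 'tilt', array([-0.017,  0.017])) knob (102, array([0.6733, 0.1062, 0.1404]), 'tilt', array([-0.042,  0.038]))
  flange (216, array([ 0.6829, -0.0607,  0.1128]), 'tilt', array([-0.005,  0.011])) knob (125, array([ 0.6819, -0.0608,  0.1406]), 'tilt', array([-0.012,  0.069]))
  flange (254, array([ 0.634 , -0.2221,  0.1127]), 'tilt', array([-0.008, -0.004])) knob (143, array([ 0.633 , -0.2218,  0.1407]), 'tilt', array([-0.058,  0.017]))
340 yaw 9.1 in tray [-0.0006 -0.063 ]
353 yaw 10.4 in tray [ 0.0016 -0.0015]
361 yaw 9.3 in tray [0.0008 0.0622]
t 61.2 tcp [ 0.4145 -0.1218  0.2139] yaw 10.09 grip 0.0384 F [-0.5  0.1 -0.2] j [-0.29  0.12 -0.19  1.26  0.    1.11]
turn -0.00  shift mm: x 140.0 y -91.4 z -36.1 |xy| 167.2
```

View pics/top_s26.png

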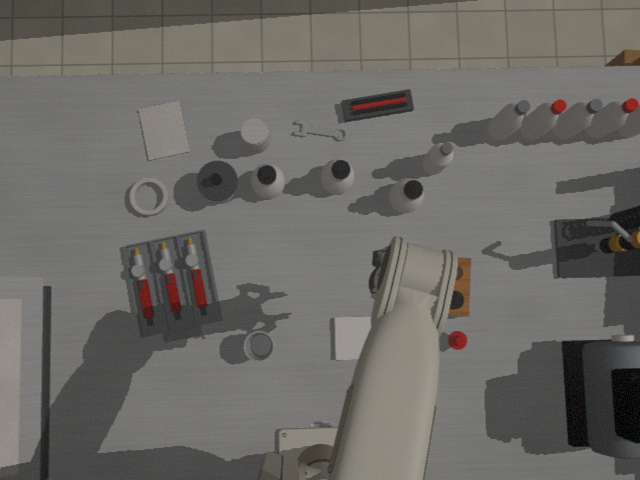

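View pics/scene_s26.png

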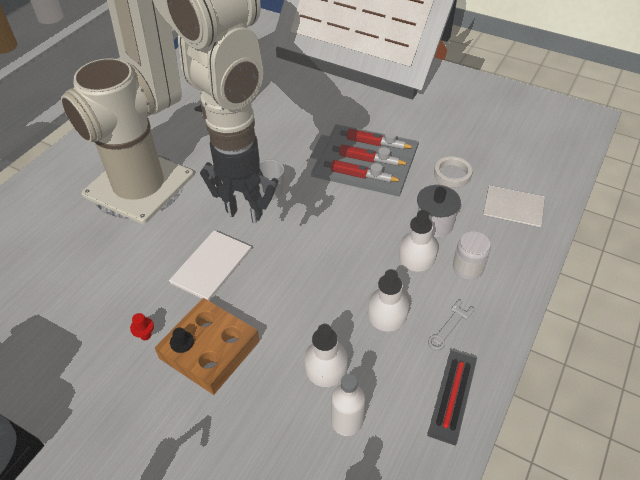

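Request:
servo_tool --increments '[[130, [0, 0, 0], 0], [130, [0, 0, 0], 0], [130, [0, 0, 0], 0], [130, [0, 0, 0], 0], [130, [0, 0, 0], 0], [130, [0, 0, 0], 0], [130, [0, 0, 0], 0], [130, [0, 0, 0], 0], [130, [0, 0, 0], 0], [130, [0, 0, 0], 0]]'

```text
clock: 62.2
eef_pos: [0.4148, -0.1209, 0.214]
tool_rot: [0.641, 0.768, -0.0, -0.0]
ft_force: [-0.2, -0.7, -0.3]
grip_width: 0.0417
```

```bash
python3 - <<'E'
from h import *
s=shot("s27"); P=cloud("top",s["top"][1])
T0=np.array([.4346,.341]); r=np.radians(10.3); ex=np.array([np.cos(r),np.sin(r)]);ey=np.array([-np.sin(r),np.cos(r)])
for y in (-.063,-.0015,.0622):
    print(y,[float(np.median(P[np.hypot(*(P[...,:2]-(T0+x*ex+y*ey)).transpose(2,0,1))<.006][:,2]).round(4)) for x in (-.06,-.03,0,.042,.07)])
E
python3 fin.py pics/top_s27.png
```

```text
-0.063 [0.0279, 0.0287, 0.0307, 0.0425, 0.0249]
-0.0015 [0.03, 0.0273, 0.0289, 0.043, 0.0266]
0.0622 [0.0289, 0.0304, 0.0309, 0.041, 0.0261]
338 yaw 9.2 in tray [-0.0006 -0.063 ]
348 yaw 10.5 in tray [ 0.0016 -0.0015]
368 yaw 9.6 in tray [0.0008 0.0621]
```

All three lie flat, with handle tops at about 28–30 mm as expected on the 4 mm floor. Handing in.

```bash
python3 -c "
from workcell import order
print(order.job_done())"
```

```text
the job is handed in; nothing more can be done
None
```

The bench is closed down and the job was handed in at about 62 s, with the gripper open and clear of everything.

**Stoppers and lid:** Three stoppers went into the three flasks and the lid went onto the pot, all before I touched any airbrush. The last check measured the flange tops at 112–113 mm and the lid plate top at 77 mm, both as expected when seated. The tilts were within measurement noise of zero. The flasks and pot were upright in the last pictures.

**Airbrushes:** All three lie flat in the tray, one to a compartment, with nozzles toward the far end. They sit at about −63, −1.5 and +62 mm across the tray, within 2 mm lengthwise and within about 1° of the tray's axis.

**Bystanders:** In the last pictures the wash bottle and tape roll look to be standing where they started. I did not measure them again.

**What disagreed or went wrong:**
- The two cameras differed by about 6 mm in x throughout. I worked from the difference between objects seen in the same camera, so the placements did not depend on it.
- The stoppers sit up to about 3.5 mm off their flask's axis, which is all the play the bore allows; the limit is 7 mm.
- After I placed the middle airbrush it was found about 21 mm to one side, against the divider. I do not know whether it was knocked there or my release pushed it. I dragged it back by its paint cup and measured it again.

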